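Collapse the screen props and prove them under the height gauge

TASK

Pack up the phone-repair bench: slowly push each telescopic screen prop fully home, inner tube first and only then the middle tube, and stand it upright with its whole foot on the blue strip of the height gauge, the bar being home. When all the props on the bench stand there, pull the gauge's sprung bar over them until its pointer is at the red mark, hold it there for a full second to prove they will fit the case, then let it go back home, leaving the props collapsed on the strip. Do not disturb the phone, jar or screwdriver.

Things in the scene. Friction and masses are not known exactly. Their poses are not given: they have to be found in the camera images.
- prop1: screen prop (may be absent), 0.52 kg. Steel foot 64 dia x 12; black outer tube 40 dia, 12 to 82 up; aluminium middle tube 32 dia, collar 36 dia x 5; steel inner tube 22 dia, orange head 30 dia x 10 (all mm). 97 mm tall collapsed, up to 204 extended. Origin: centre of the foot's underside, z up. Lift it by the black outer tube: lifted by the head it pulls out again
- prop1_inner (a joint): how far prop 1's inner tube stands out of the middle tube, m: 0 = fully home (head on the collar), up to 0.052. Slides stiffly with about 3 N and stays where left
- prop1_mid (a joint): how far prop 1's middle tube stands out of the outer tube, m: 0 = fully home (collar on the outer tube), up to 0.055. Slides with about 9 N and stays where left: a slow push (under 0.1 m/s) straight down on the head sends the inner tube home first, then this one; a fast push moves both
- prop1_top (a point): centre of the top of prop 1's orange head; (97 mm + both extensions) above the foot's underside
- prop2: screen prop (may be absent), 0.52 kg. Steel foot 64 dia x 12; black outer tube 40 dia, 12 to 82 up; aluminium middle tube 32 dia, collar 36 dia x 5; steel inner tube 22 dia, orange head 30 dia x 10 (all mm). 97 mm tall collapsed, up to 204 extended. Origin: centre of the foot's underside, z up. Lift it by the black outer tube: lifted by the head it pulls out again
- prop2_inner (a joint): how far prop 2's inner tube stands out of the middle tube, m: 0 = fully home (head on the collar), up to 0.052. Slides stiffly with about 3 N and stays where left
- prop2_mid (a joint): how far prop 2's middle tube stands out of the outer tube, m: 0 = fully home (collar on the outer tube), up to 0.055. Slides with about 9 N and stays where left: a slow push (under 0.1 m/s) straight down on the head sends the inner tube home first, then this one; a fast push moves both
- prop2_top (a point): centre of the top of prop 2's orange head; (97 mm + both extensions) above the foot's underside
- prop3: screen prop (may be absent), 0.52 kg. Steel foot 64 dia x 12; black outer tube 40 dia, 12 to 82 up; aluminium middle tube 32 dia, collar 36 dia x 5; steel inner tube 22 dia, orange head 30 dia x 10 (all mm). 97 mm tall collapsed, up to 204 extended. Origin: centre of the foot's underside, z up. Lift it by the black outer tube: lifted by the head it pulls out again
- prop3_inner (a joint): how far prop 3's inner tube stands out of the middle tube, m: 0 = fully home (head on the collar), up to 0.052. Slides stiffly with about 3 N and stays where left
- prop3_mid (a joint): how far prop 3's middle tube stands out of the outer tube, m: 0 = fully home (collar on the outer tube), up to 0.055. Slides with about 9 N and stays where left: a slow push (under 0.1 m/s) straight down on the head sends the inner tube home first, then this one; a fast push moves both
- prop3_top (a point): centre of the top of prop 3's orange head; (97 mm + both extensions) above the foot's underside
- prop4: screen prop (may be absent), 0.52 kg. Steel foot 64 dia x 12; black outer tube 40 dia, 12 to 82 up; aluminium middle tube 32 dia, collar 36 dia x 5; steel inner tube 22 dia, orange head 30 dia x 10 (all mm). 97 mm tall collapsed, up to 204 extended. Origin: centre of the foot's underside, z up. Lift it by the black outer tube: lifted by the head it pulls out again
- prop4_inner (a joint): how far prop 4's inner tube stands out of the middle tube, m: 0 = fully home (head on the collar), up to 0.052. Slides stiffly with about 3 N and stays where left
- prop4_mid (a joint): how far prop 4's middle tube stands out of the outer tube, m: 0 = fully home (collar on the outer tube), up to 0.055. Slides with about 9 N and stays where left: a slow push (under 0.1 m/s) straight down on the head sends the inner tube home first, then this one; a fast push moves both
- prop4_top (a point): centre of the top of prop 4's orange head; (97 mm + both extensions) above the foot's underside
- gauge: fixed height gauge: aluminium plate 290 (x) x 360 (y) x 6 mm, origin at its underside's centre; blue strip 100 (x) x 260 (y) mm at the middle of its upper face; dark rails 16 mm high over the underside, along x at y = -150 and +150 mm, carrying the bar. From plate to underside of bar: 102 mm, so collapsed props pass and others do not
- bar (a joint): travel of the sprung bar, m: 0 = home at x = +125 mm in the gauge's frame, grows towards the gauge's -x, at most 0.205. A spring draws it home: 2.2 N at home plus 22 N/m, with a damped return (about 0.3 m/s). Bar 16 mm thick (x), 320 mm long (y), 108 to 120 mm over the gauge's underside; legs at y = -150 and +150 mm
- bar_grip (a point): grip point inside the bar's yellow handle, 155 mm above the gauge's underside: an upright block 16 mm (x) x 50 mm (y) at the bar's middle, from 120 to 165 mm above the gauge's underside; axes as the gauge's
- bar_pointer (a point): the bar's white pointer, at its +y end, moving with it above the scale
- mark: red mark beside the scale, 5 mm (x) x 14 mm x 12 mm, origin at its underside's centre, on the gauge plate, fixed, axes as the gauge's; it can stand at bar travels of 165 to 190 mm. Pointer at the mark: the two have the same x in the gauge's frame
- phone: bystander: black phone lying flat, 70 x 145 x 8 mm, origin at the underside's centre
- tip_jar: bystander: small jar, 44 mm dia x 60 mm, origin at the underside's centre
- driver: bystander: screwdriver lying along its x, 150 mm long
Things that resemble listed ones, but are neither listed nor needed, are in the scene too. Leave any pink look-alike of the prop3 alone. What is shaped like the prop4 but purple is not meant.

How it is judged:
By the outcome, as a careful person would: the job done as asked, in the order asked, and still so for the second after the job is handed in, with the robot touching nothing.
Of prop1, prop2, prop3, prop4 only 2 to 3 are there at a start; the rules pass over those that are not, and their reading is None.
At some moment in a run one of prop1, prop2, prop3, prop4 may be knocked a few centimetres aside while the robot is not near it.
Once in a run the grip may slacken for a moment while it holds something.
It also fails if it takes over 200 s, if anything falls off the work surface, if the arm or the gripper's body presses on something with over 40 N, if the wrist force passes 120 N, or if a joint passes its speed limit or range.

ROBOT

A 7-joint arm with a two-finger parallel gripper is mounted at the origin on the work surface. World frame = base frame: x ahead of the robot, y to its left, z up, the work surface at z = 0. Lengths are in m, angles in degrees, forces in N, time in s.
With the tool pointing down it reaches from about 0.4 to 0.85 m from the base axis. Payload 10.4 kg.
Tool frame: the origin (TCP) lies midway between the tips of the shut fingers; the grasp point (between the pads) lies 19 mm behind it; z points along the fingers, y is the line along which they close (so a half turn about z gives the same grasp; the last joint's range is limited). The gripper opens to 85 mm and grips with 20 to 120 N. Pads are 22 mm wide; open, the fingers measure 114 mm over their backs; the gripper's body (76 mm by 85 mm) begins 54 mm behind the grasp point. The pads swing forward as they close: fully open they stand 13 mm farther back than shut.
Start: joints at [-67.472, 19.034, -3.707, 83.658, 1.238, 77.344, -5.071], TCP at [0.252, 0.572, 0.231] pointing down, gripper open.
Joint ranges: [-148.97, 148.97], [-28.65, 121.19], [-84.17, 76.75], [9.2, 138.47], [-72.65, 252.65], [3.7, 117.97], [-149.18, 149.18]. Speed limits (degrees/s): [127.2, 127.2, 159.86, 159.86, 180, 180, 180].

INTERFACE

Orientations are given as [roll, pitch, yaw] about the fixed x, y, z axes, in that order (R = Rz(yaw) Ry(pitch) Rx(roll)).
In Python, from rig import get_state, snapshot, hand_in, spot_in, silhouettes, mark_of gives the robot as it stands.
- The arm moves only by the shell command python3 -m inch 'ROWS' [OPENING] [FORCE]. ROWS is a JSON object of lists of equal length, an entry for each row: "dp": the shift along the tool's x, y, z as a fraction of full scale, a list of three; "rotation": the turn, a rotation vector about the tool's x, y, z as a fraction of full scale, a list of three. In form: {"dp": [[x, y, z], ...], "rotation": [[rx, ry, rz], ...]}. A call has 1 to 8 rows; each row shifts and turns the commanded pose from where the row before left it, along the tool's axes as they then stand; what a row does not reach is not made up. Full scale, the value 1, is 5 cm for a shift and 5 degrees for a turn. A row lasts 1/8 s, in which the tool goes at most 62.5 mm and 10.7 degrees, less where a joint would pass 70% of its speed; a pose out of reach is approached as far as the arm can. A call with a number of a shift or a turn outside -1 to 1 is refused whole. A call with a gripper value outside its range is refused whole. OPENING is the opening, from 0 (shut) to 1 (fully open), set as the call begins (- or left out, the last holds). The fingers move at their own pace and stop on an object; FORCE is the grip in N (left out, the last holds). Time passes only in rows, so rows that do not move let the fingers close. It gives the time, the measured TCP pose, the force, the opening and the grip force at its end, in the units of the state.
- get_state(): the state, without advancing time (a new reading comes with each control period).
- snapshot(name): name is "side" or "top"; returns a dict with "frame" (420x560x3 uint8, blue, green, red), "fx", "fy", "cx", "cy" (pixels), "pose" (4x4, takes a point from camera to world coordinates). Camera axes: x right, y up, looking along -z (the intrinsics and any distortion apply to the point x, -y, -z); pixel columns grow to the right and rows downward; lengths in m; the calibration is good to about 2 mm. A picture is of the moment at which its call begins. There is no depth.
- hand_in(): hands the job in; it is judged then, once.
Trained networks look in the newest picture that a camera, given by its name, has taken for a name from the list of things; names that differ only in an ending like _2 or _b are one class to them, and where a whole thing is asked for, a point or a joint stands for the part that bears it (a point fixed in the world has none). Each returns a list of dicts, best first, with "score" (0 to 1); they miss things now and then, are a little off and sometimes report something else, mostly with a low value. They report only what shows in the picture. A call takes as long as a camera call. They do not tell look-alikes from the thing itself.
- spot_in(query, camera): "rect" ([left, top, right, bottom] in pixels, round what is visible of it).
- silhouettes(query, camera): "pixels" (420x560 bool, what is visible of it) and "rect" ([left, top, right, bottom] in pixels, round what is visible of it).
- mark_of(query, camera): "at" ([row, column] in pixels: a listed point, or the origin of a listed thing).
The state is a dict: "time_s": time; "joint_positions": joint angles; "joint_velocities": joint speeds; "effort": joint torques, N m; "ee_pos": TCP position; "tcp_rot": TCP orientation; "contact_force": force on the tool from outside, world axes, zero at the start; "moment": the same for the moment, N m; "finger_gap": finger opening in m; "gripper_force": force on a finger pad.
Only numpy, scipy, OpenCV 4.12 (cv2) and the standard library are available. Lean on these libraries where they do the work, as an engineer would, in place of code of your own. Each camera call takes 0.05 s, during which the arm holds its last target. There are 200 camera calls.

## Working session

There is one attempt and no reset: what is moved stays moved. The work goes in short steps, Python scripts to look and compute and a shell command to move; the robot and the scene stay as the last step left them, time stands still between calls to the robot, and variables do not carry over. Pictures are saved under pics/ and viewed, at most 14 in all, crops included, and the job is handed in when it is done.

```bash
ls; mkdir -p pics; python3 - <<'E'
from rig import *
import cv2
for n in("side","top"):
    s=snapshot(n); cv2.imwrite(f"pics/{n}0.png",s["frame"]); print(n,s["fx"],s["fy"],s["cx"],s["cy"],s["pose"],[k for k in s])
    for q in("prop1","mark","bar_grip","bar_pointer","gauge","prop1_top"):
        print(q,[([round(float(v)) for v in d["at"]],round(d["score"],2)) for d in mark_of(q,n)])
    for q in("prop1","phone","tip_jar","driver"): print(q,[([round(float(v)) for v in d["rect"]],round(d["score"],2)) for d in spot_in(q,n)])
print(get_state())
E
```

```text
pics
side 543.2466156166532 543.2466156166532 284.2559709807992 206.11287459317606 [[ 0.79788437  0.43812277 -0.41403982  0.17685577]
 [-0.6025702   0.56027818 -0.56832871 -0.54171357]
 [-0.01702027  0.70294865  0.71103692  0.87807093]
 [ 0.          0.          0.          1.        ]] ['frame', 'fx', 'fy', 'cx', 'cy', 'pose']
prop1 [([161, 223], 0.9), ([188, 237], 0.79), ([232, 190], 0.66), ([318, 240], 0.58)]
mark [([316, 238], 0.48)]
bar_grip [([268, 387], 0.93), ([181, 152], 0.54)]
bar_pointer [([260, 311], 0.79)]
gauge [([363, 330], 0.59), ([269, 386], 0.51)]
prop1_top []
prop1 [([259, 166, 290, 243], 0.95), ([225, 125, 252, 199], 0.83), ([176, 194, 204, 241], 0.83), ([213, 126, 227, 168], 0.65)]
phone [([128, 161, 176, 207], 0.74), ([268, 167, 277, 192], 0.47)]
tip_jar [([334, 201, 356, 234], 0.97)]
driver [([301, 167, 336, 208], 0.74)]
top 546.3816930744904 546.3816930744904 276.9855857806441 210.18589597470088 [[-0.02679023  0.99206722 -0.12282069  0.47120053]
 [-0.9996     -0.0254723   0.01228848  0.10882014]
 [ 0.00906247  0.12310077  0.9923528   1.31456365]
 [ 0.         
[... 730 characters left out ...]
positions': array([-67.47306927,  19.03417856,  -3.70694217,  83.65747638,
         1.23868476,  77.34425443,  -5.07096244]), 'joint_velocities': array([ 0.04430437, -0.00867105, -0.031758  , -0.10011175,  0.002965  ,
       -0.02416151, -0.10170908]), 'effort': array([ 4.72010615e-04, -6.25230145e+01,  4.88403370e-02, -3.91823816e+01,
        1.63326919e-02,  1.79462146e-03, -1.76408332e-05]), 'ee_pos': array([0.25243115, 0.57177435, 0.23133261]), 'tcp_rot': array([1.79996063e+02, 5.68157266e-05, 1.56178233e+02]), 'contact_force': array([ 0.73499748,  0.37944564, -0.37707276]), 'moment': array([ 0.03689668, -0.02877929, -0.02029127]), 'gripper_force': 0.0, 'finger_gap': 0.08533175910875898}
```

View pics/side0.png

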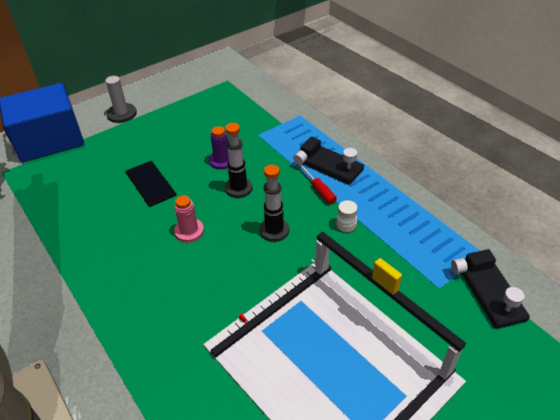

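View pics/top0.png

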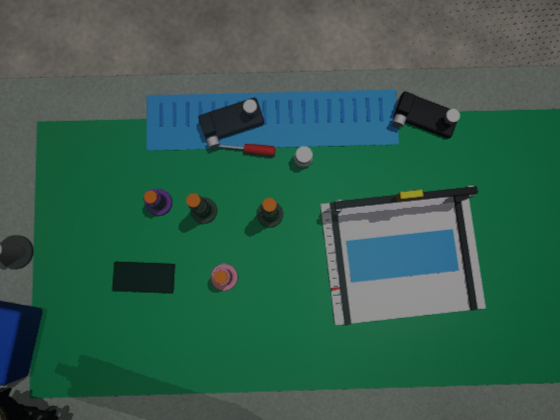

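Two black-outer, grey-middle, orange-headed props: side (237,160)/top (203,208) and side (273,203)/top (269,212). The pink one, side (187,217)/top (223,277), and the purple one, side (220,147)/top (157,202), are the look-alikes. The all-grey post at side (117,98) has no orange head. I'll confirm this in a crop and measure.

```bash
cat > h.py <<'E'
import numpy as np, cv2
from rig import *
from scipy.optimize import least_squares
def proj(s,p):
    P=np.linalg.inv(s["pose"]); q=(P[:3,:3]@np.atleast_2d(p).T).T+P[:3,3]
    return np.c_[s["cx"]+s["fx"]*q[:,0]/-q[:,2], s["cy"]-s["fy"]*q[:,1]/-q[:,2]]
def ray(s,uv):
    d=s["pose"][:3,:3]@np.array([(uv[0]-s["cx"])/s["fx"],-(uv[1]-s["cy"])/s["fy"],-1]); return s["pose"][:3,3],d
def onz(s,uv,z):
    o,d=ray(s,uv); return o+d*(z-o[2])/d[2]
def tri(sa,a,sb,b):
    f=lambda p:np.r_[proj(sa,p)[0]-a,proj(sb,p)[0]-b]
    r=least_squares(f,[.55,0,.1]); return r.x,np.abs(r.fun).max()
def blobs(s,lo,hi,amin=15):
    h=cv2.cvtColor(s["frame"],cv2.COLOR_BGR2HSV)
    m=cv2.inRange(h,np.array(lo),np.array(hi)); n,l,st,c=cv2.connectedComponentsWithStats(m)
    return [(c[i],st[i],l==i) for i in range(1,n) if st[i][4]>=amin]
OR=((7,180,120),(16,255,255)); YE=((22,150,100),(32,255,255)); RE=((0,150,100),(5,255,255)); BL=((100,120,80),(112,255,255))
def cyl(x,y,z0,z1,r,n=24):
    a=np.linspace(0,2*np.pi,n,endpoint=False); 
    return np.vstack([np.c_[x+r*np.cos(a),y+r*np.sin(a),0*a+z] for z in(z0,z1)])
def headfit(S,T,a,b):
    "a,b: orange bbox [l,t,r,b] in side, top -> head-top position"
    def f(p):
        o=[]
        for s,r in((S,a),(T,b)):
            q=proj(s,cyl(p[0],p[1],p[2]-.01,p[2],.015)); o+=list(np.r_[q.min(0),q.max(0)]-r)
        return o
    r=least_squares(f,[.55,.1,.15]); return r.x,np.abs(r.fun).max()
def bb(st): return np.array([st[0]-.5,st[1]-.5,st[0]+st[2]-.5,st[1]+st[3]-.5])
def look():
    return snapshot("side"),snapshot("top")
E
python3 - <<'E'
from h import *
S,T=look()
for n,c in(("or",OR),("ye",YE),("re",RE),("bl",BL)):
    for k,s in(("S",S),("T",T)): print(n,k,[(b[0].round(1).tolist(),b[1].tolist()) for b in blobs(s,*c,amin=8 if n!="bl" else 300)])
a=cv2.resize(S["frame"][100:260,100:300],None,fx=4,fy=3.7,interpolation=cv2.INTER_CUBIC)
cv2.imwrite("pics/crop0.png",a[:600,:800])
E
```

```text
or S [([232.3, 127.8], [226, 123, 13, 11, 102]), ([217.8, 130.6], [212, 127, 12, 9, 84]), ([271.5, 170.1], [264, 165, 15, 12, 130]), ([182.7, 201.0], [176, 196, 14, 12, 123])]
or T [([150.0, 196.5], [145, 191, 11, 12, 111]), ([192.9, 199.7], [187, 194, 13, 13, 132]), ([269.0, 204.3], [263, 198, 13, 13, 130]), ([220.4, 276.6], [215, 271, 12, 12, 118])]
ye S [([389.7, 272.4], [375, 258, 27, 36, 300])]
ye T [([411.0, 194.1], [400, 190, 23, 9, 152])]
re S [([323.6, 189.7], [313, 179, 23, 23, 208]), ([242.7, 317.9], [239, 314, 8, 10, 27])]
re T [([259.3, 148.2], [245, 144, 29, 9, 179]), ([334.8, 288.3], [332, 288, 8, 2, 11])]
bl S [([40.2, 120.7], [0, 83, 83, 78, 4367]), ([297.3, 138.6], [259, 116, 85, 63, 1729]), ([401.7, 223.5], [302, 158, 178, 130, 7150]), ([333.5, 364.9], [262, 301, 144, 119, 7419])]
bl T [([277.4, 118.6], [147, 90, 251, 60, 11439]), ([401.8, 255.3], [346, 230, 113, 52, 4418]), ([6.6, 338.4], [0, 308, 20, 76, 934])]
```

View pics/crop0.png

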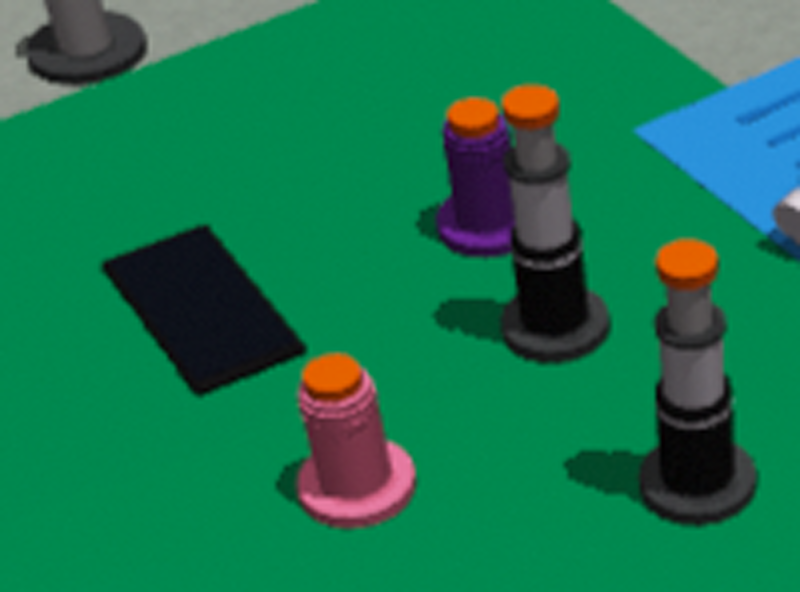

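The crop confirms two real props: black outer tube, aluminium middle and orange head. Call them A (crop 545,220) and B (crop 695,380). The pink and purple ones, both already collapsed, are not meant. Next, metric positions.

```bash
cat >> h.py <<'E'
def obb(S,T,cs,ct):
    f=lambda s,c:bb(min(blobs(s,*OR),key=lambda b:np.hypot(*(b[0]-c)))[1])
    return headfit(S,T,f(S,cs),f(T,ct))
def G2W(g,p):
    c,s=np.cos(g[2]),np.sin(g[2]); p=np.atleast_2d(p)
    return np.c_[g[0]+c*p[:,0]-s*p[:,1],g[1]+s*p[:,0]+c*p[:,1],p[:,2]]
E
python3 - <<'E'
from h import *
S,T=look()
print("A",obb(S,T,(232,128),(193,200)));print("B",obb(S,T,(271,170),(269,204)))
print("pink",obb(S,T,(183,201),(220,277)));print("purple",obb(S,T,(218,131),(150,196)))
m=[b for b in blobs(T,*BL,amin=300) if b[0][0]>380][0][2].astype(np.uint8)
cnt=cv2.findContours(m,0,2)[0][0]; c=cv2.approxPolyDP(cnt,6,True)[:,0]; print(c.tolist())
q=np.array([onz(T,u,.006)[:2] for u in cnt[:,0]],np.float32); r=cv2.minAreaRect(q); print("strip",r)
g0=np.r_[r[0],0]
y=tri(S,(389.7,272.4),T,(411.0,194.1)); print("yellow",y)
rd=tri(S,(242.7,317.9),T,(334.8,288.3)); print("red",rd)
for q in("tip_jar","driver","phone"):
    for k,s in(("top",T),("side",S)): print(q,k,[(onz(s,((d["rect"][0]+d["rect"][2])/2,(d["rect"][1]+d["rect"][3])/2),0.01).round(3).tolist(),round(d["score"],2)) for d in spot_in(q,k)[:2]])
# foot check
for n,uv in(("A",(203,210)),("B",(270,213))): print(n,onz(T,uv,.01))
E
```

```text
A (array([0.63738134, 0.27040816, 0.18391442]), np.float64(1.1412230601421811))
B (array([0.62447741, 0.11176085, 0.18195325]), np.float64(1.3719107468121194))
pink (array([0.47680875, 0.22302902, 0.10020066]), np.float64(1.1796319390844872))
purple (array([0.65972977, 0.37909582, 0.10006295]), np.float64(1.880787093989852))
[[452, 230], [346, 241], [351, 281], [458, 269]]
strip ((0.517008364200592, -0.20353537797927856), (0.09816352277994156, 0.2581806480884552), 4.729264736175537)
yellow (array([ 0.64273584, -0.19517232,  0.15439613]), np.float64(0.2207463938072749))
red (array([ 0.44249211, -0.03816367,  0.0158202 ]), np.float64(0.25571418435544047))
tip_jar top [([0.763, 0.025, 0.01], 0.7)]
tip_jar side [([0.771, 0.043, 0.01], 0.91)]
driver top []
driver side [([0.783, 0.143, 0.01], 0.57)]
phone top [([0.482, 0.413, 0.01], 0.94)]
phone side [([0.484, 0.407, 0.01], 0.61)]
A [0.63767655 0.27040226 0.01      ]
B [0.62627863 0.10963823 0.01      ]
```

```bash
python3 -m inch '{"dp":[[0,0,-0.1],[0,0,-0.1],[0,0,-0.1],[0,0,-0.1],[0,0,-0.1],[0,0,-0.1],[0,0,0],[0,0,0]],"rotation":[[0,0,1],[0,0,1],[0,0,1],[0,0,1],[0,0,1],[0,0,1],[0,0,1],[0,0,1]]}' 0 60
python3 -m inch '{"dp":[[0,0,0],[0,0,0],[0,0,0],[0,0,0],[0,0,0],[0,0,0]],"rotation":[[0,0,0.86],[0,0,0.86],[0,0,0.86],[0,0,0.86],[0,0,0.86],[0,0,0]]}'
cat >> h.py <<'E'
def go(x,y,z,yaw=94.73):
    "print displacement to target in tool axes, units of full scale, and turn"
    from scipy.spatial.transform import Rotation as R
    s=get_state(); M=R.from_euler("xyz",s["tcp_rot"],degrees=True); 
    d=M.inv().apply(np.array([x,y,z])-s["ee_pos"])/.05
    w=(M.inv()*R.from_euler("xyz",[180,0,yaw],degrees=True)).as_rotvec(degrees=True)/5
    print("t",round(s["time_s"],2),"at",s["ee_pos"].round(4),s["tcp_rot"].round(2),"dp",d.round(3),"rot",w.round(3),"F",s["contact_force"].round(1),"gap",round(s["finger_gap"],4))
E
python3 -c "
from h import *
S,T=look();b=obb(S,T,(271,170),(269,204));print(b,obb(S,T,(232,128),(193,200)));go(b[0][0],b[0][1],.215)"
```

```text
time_s: 2.6
ee_pos: [0.2524, 0.5718, 0.2614]
tcp_rot: [180.0, -0.0, 116.0]
contact_force: [0.1, 0.2, 0.2]
finger_gap: 0.0
gripper_force: 0.0
time_s: 3.35
ee_pos: [0.2524, 0.5718, 0.2614]
tcp_rot: [180.0, -0.0, 94.7]
contact_force: [-0.4, 0.2, -0.3]
finger_gap: 0.0002
gripper_force: 0.0
(array([0.62447741, 0.11176085, 0.18195325]), np.float64(1.3719107468121194)) (array([0.63738134, 0.27040816, 0.18391442]), np.float64(1.1412230601421811))
t 3.45 at [0.2524 0.5718 0.2613] [180.    -0.    94.78] dp [-9.789  6.649  0.926] rot [ 0.    -0.001  0.01 ] F [0.8 1.1 0. ] gap -0.0
```

```bash
python3 -m inch '{"dp":[[-0.4,0.27,0],[-0.8,0.54,0],[-0.8,0.54,0],[-0.8,0.54,0],[-0.8,0.54,0],[-0.8,0.54,0],[-0.8,0.54,0],[-0.8,0.54,0]],"rotation":[[0,0,0],[0,0,0],[0,0,0],[0,0,0],[0,0,0],[0,0,0],[0,0,0],[0,0,0]]}'
python3 -m inch '{"dp":[[-0.8,0.54,0],[-0.8,0.54,0],[-0.8,0.54,0],[-0.8,0.54,0],[-0.6,0.42,0.2],[-0.2,0.15,0.3],[0,0,0.2],[0,0,0]],"rotation":[[0,0,0],[0,0,0],[0,0,0],[0,0,0],[0,0,0],[0,0,0],[0,0,0],[0,0,0]]}'
python3 -c "
from h import *
S,T=look();b=obb(S,T,(271,170),(269,204));print(b)
cv2.imwrite('pics/b1.png',cv2.resize(np.hstack([S['frame'][90:290,180:380],T['frame'][100:300,170:370]]),None,fx=2,fy=2));go(.625,.111,.19)"
```

```text
time_s: 4.45
ee_pos: [0.4799, 0.2866, 0.2616]
tcp_rot: [180.0, -0.0, 94.7]
contact_force: [0.7, -0.3, 0.2]
finger_gap: -0.0002
gripper_force: 0.0
time_s: 5.45
ee_pos: [0.63, 0.1024, 0.2254]
tcp_rot: [-179.9, -0.0, 94.8]
contact_force: [-0.5, 0.8, -0.8]
finger_gap: 0.0001
gripper_force: 0.0
(array([0.69652669, 0.27751942, 0.01388676]), np.float64(15.484036144415484))
t 5.55 at [0.6306 0.1025 0.2267] [ 1.7999e+02 -5.0000e-02  9.4800e+01] dp [ 0.178 -0.098  0.734] rot [ 0.002 -0.01   0.014] F [-0.5  0.4  1.5] gap -0.0006
```

View pics/b1.png

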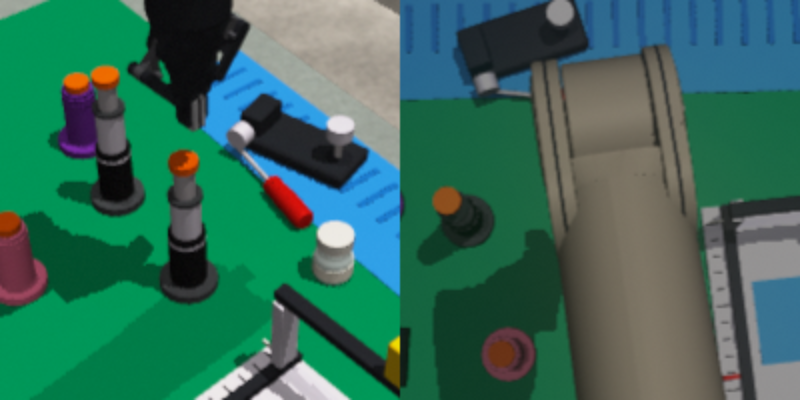

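The gripper (side crop 195,110) is over prop B's head (185,162); the arm hides B in the top view. Small correction, then the slow push.

```bash
python3 -m inch '{"dp":[[0.18,-0.1,0],[0,0,0.15],[0,0,0.15],[0,0,0.15],[0,0,0.1],[0,0,0.08],[0,0,0.08],[0,0,0.08]],"rotation":[[0,0,0],[0,0,0],[0,0,0],[0,0,0],[0,0,0],[0,0,0],[0,0,0],[0,0,0]]}'
python3 -m inch '{"dp":[[0,0,0.08],[0,0,0.08],[0,0,0.08],[0,0,0.08],[0,0,0.08],[0,0,0.08],[0,0,0.08],[0,0,0.08]],"rotation":[[0,0,0],[0,0,0],[0,0,0],[0,0,0],[0,0,0],[0,0,0],[0,0,0],[0,0,0]]}'
python3 -c "
from h import *
go(.625,.111,.1)"
```

```text
time_s: 6.55
ee_pos: [0.6254, 0.1096, 0.1866]
tcp_rot: [180.0, -0.0, 94.7]
contact_force: [-0.7, 0.3, -0.1]
finger_gap: 0.0001
gripper_force: 0.0
time_s: 7.55
ee_pos: [0.6254, 0.1096, 0.1545]
tcp_rot: [180.0, -0.0, 94.7]
contact_force: [-0.4, -0.5, 2.6]
finger_gap: 0.0
gripper_force: 1.6
t 7.55 at [0.6254 0.1096 0.1545] [179.99  -0.    94.68] dp [ 0.028 -0.006  1.091] rot [ 0.001 -0.001 -0.011] F [-0.4 -0.5  2.6] gap 0.0
```

```bash
python3 -m inch '{"dp":[[0,0,0.08],[0,0,0.08],[0,0,0.08],[0,0,0.08],[0,0,0.08],[0,0,0.08],[0,0,0.08],[0,0,0.08]],"rotation":[[0,0,0],[0,0,0],[0,0,0],[0,0,0],[0,0,0],[0,0,0],[0,0,0],[0,0,0]]}'
python3 -m inch '{"dp":[[0,0,0.08],[0,0,0.08],[0,0,0.08],[0,0,0.08],[0,0,0.05],[0,0,0.04],[0,0,0.02],[0,0,0]],"rotation":[[0,0,0],[0,0,0],[0,0,0],[0,0,0],[0,0,0],[0,0,0],[0,0,0],[0,0,0]]}'
```

```text
time_s: 8.55
ee_pos: [0.6256, 0.1097, 0.1233]
tcp_rot: [180.0, -0.0, 94.7]
contact_force: [-1.9, -0.6, 9.6]
finger_gap: -0.0002
gripper_force: 4.5
time_s: 9.55
ee_pos: [0.6255, 0.1097, 0.1016]
tcp_rot: [180.0, -0.0, 94.7]
contact_force: [-1.8, -0.2, 6.3]
finger_gap: 0.0001
gripper_force: 3.4
```

```bash
python3 -m inch '{"dp":[[0,0,0.03],[0,0,0.03],[0,0,0.03],[0,0,0.02],[0,0,0]],"rotation":[[0,0,0],[0,0,0],[0,0,0],[0,0,0],[0,0,0]]}'
```

```text
time_s: 10.18
ee_pos: [0.6257, 0.1097, 0.0971]
tcp_rot: [179.9, -0.0, 94.7]
contact_force: [-3.5, -2.0, 14.9]
finger_gap: 0.0002
gripper_force: 7.0
```

```bash
python3 -m inch '{"dp":[[0,0,0.02],[0,0,0.02],[0,0,0]],"rotation":[[0,0,0],[0,0,0],[0,0,0]]}'
```

```text
time_s: 10.55
ee_pos: [0.6265, 0.1098, 0.097]
tcp_rot: [179.8, -0.1, 94.7]
contact_force: [-8.2, -2.2, 27.9]
finger_gap: -0.0003
gripper_force: 13.6
```

Hard stop at 97 mm with 28 N, so B is home. Lift, open and look.

```bash
python3 -m inch '{"dp":[[0,0,-0.1],[0,0,-0.4],[0,0,-0.6],[0,0,0],[0,0,0],[0,0,0]],"rotation":[[0,0,0],[0,0,0],[0,0,0],[0,0,0],[0,0,0],[0,0,0]]}' 
python3 -m inch '{"dp":[[0,0,0],[0,0,0],[0,0,0],[0,0,0]],"rotation":[[0,0,0],[0,0,0],[0,0,0],[0,0,0]]}' 1
python3 -c "
from h import *
S=snapshot('side')
print([(b[0].round(1),b[1]) for b in blobs(S,*OR)])
b=min(blobs(S,*OR),key=lambda b:np.hypot(*(b[0]-proj(S,[.625,.111,.095])[0])))
f=lambda p:(lambda q:np.r_[q.min(0),q.max(0)]-bb(b[1]))(proj(S,cyl(p[0],p[1],.087,.097,.015)))
r=least_squares(f,[.625,.11]);print(r.x,r.fun)
cv2.imwrite('pics/b2.png',cv2.resize(S['frame'][90:290,180:380],None,fx=3,fy=3));go(.625,.111,.037)"
```

```text
time_s: 11.3
ee_pos: [0.6248, 0.1096, 0.1479]
tcp_rot: [-179.9, 0.0, 94.7]
contact_force: [0.4, -0.0, -0.8]
finger_gap: -0.0005
gripper_force: 0.0
time_s: 11.8
ee_pos: [0.6254, 0.1097, 0.1488]
tcp_rot: [-180.0, -0.0, 94.7]
contact_force: [0.2, 0.5, 0.2]
finger_gap: 0.0723
gripper_force: 0.0
[(array([232.4, 128.1]), array([226, 124,  14,  10, 109], dtype=int32)), (array([217.9, 130.8]), array([212, 127,  12,   9,  89], dtype=int32)), (array([272.9, 200.4]), array([266, 195,  14,  12, 135], dtype=int32)), (array([182.4, 200.7]), array([176, 196,  14,  10, 112], dtype=int32))]
[0.62547497 0.11455261] [-0.32410084 -0.84074891  0.32610747  0.8013    ]
t 11.85 at [0.6254 0.1097 0.1488] [ 1.7999e+02 -1.0000e-02  9.4680e+01] dp [ 0.027 -0.006  2.237] rot [ 0.001 -0.001 -0.01 ] F [0.1 0.6 0.3] gap 0.0788
```

View pics/b2.png

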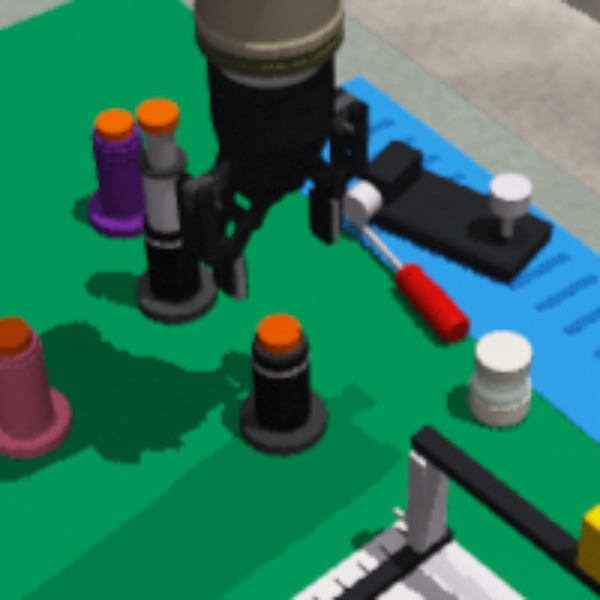

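B is collapsed (crop 280,390), with its head on the collar. Lower over it and grasp the black tube.

```bash
python3 -m inch '{"dp":[[0.05,0,0.2],[0,0,0.3],[0,0,0.3],[0,0,0.3],[0,0,0.3],[0,0,0.3],[0,0,0.3],[0,0,0.2]],"rotation":[[0,0,0],[0,0,0],[0,0,0],[0,0,0],[0,0,0],[0,0,0],[0,0,0],[0,0,0]]}' 1
python3 -m inch '{"dp":[[0,0,0.03],[0,0,0],[0,0,0],[0,0,0],[0,0,0],[0,0,0],[0,0,0],[0,0,0]],"rotation":[[0,0,0],[0,0,0],[0,0,0],[0,0,0],[0,0,0],[0,0,0],[0,0,0],[0,0,0]]}' 0 60
```

```text
time_s: 12.85
ee_pos: [0.6249, 0.1121, 0.0377]
tcp_rot: [-180.0, 0.0, 94.7]
contact_force: [-0.2, -0.1, 0.2]
finger_gap: 0.0853
gripper_force: 0.0
time_s: 13.85
ee_pos: [0.6254, 0.1122, 0.038]
tcp_rot: [180.0, -0.0, 94.7]
contact_force: [-3.0, 0.2, 6.4]
finger_gap: 0.0388
gripper_force: 60.4
```

```bash
python3 -m inch '{"dp":[[0,0,-0.1],[0,0,-0.25],[0,0,-0.35],[0,0,-0.4],[0,0,0],[0,0,0]],"rotation":[[0,0,0],[0,0,0],[0,0,0],[0,0,0],[0,0,0],[0,0,0]]}' 0 90
python3 -c "
from h import *
go(.53,.03,.095);go(.5166,-.2587,.095)"
```

```text
time_s: 14.6
ee_pos: [0.6249, 0.1122, 0.0921]
tcp_rot: [-180.0, -0.0, 94.7]
contact_force: [-0.1, 0.3, -5.0]
finger_gap: 0.0382
gripper_force: 91.0
t 14.6 at [0.6249 0.1122 0.0921] [-1.7999e+02 -1.0000e-02  9.4680e+01] dp [-1.483 -2.026 -0.057] rot [-0.003 -0.002 -0.01 ] F [-0.1  0.3 -5. ] gap 0.0382
t 14.6 at [0.6249 0.1122 0.0921] [-1.7999e+02 -1.0000e-02  9.4680e+01] dp [-7.216 -2.765 -0.058] rot [-0.003 -0.002 -0.01 ] F [-0.1  0.3 -5. ] gap 0.0382
```

```bash
python3 -m inch '{"dp":[[-0.2,-0.2,0],[-0.3,-0.4,0],[-0.3,-0.4,0],[-0.3,-0.4,0],[-0.4,-0.4,0],[-0.5,-0.2,0],[-0.5,-0.1,0],[-0.5,-0.1,0]],"rotation":[[0,0,0],[0,0,0],[0,0,0],[0,0,0],[0,0,0],[0,0,0],[0,0,0],[0,0,0]]}'
python3 -m inch '{"dp":[[-0.5,-0.1,0],[-0.5,-0.1,0],[-0.5,-0.1,0],[-0.5,-0.1,0],[-0.5,-0.1,0],[-0.5,-0.1,0],[-0.5,0,0],[-0.5,0,0]],"rotation":[[0,0,0],[0,0,0],[0,0,0],[0,0,0],[0,0,0],[0,0,0],[0,0,0],[0,0,0]]}'
python3 -m inch '{"dp":[[-0.2,0,0],[0,0,0],[0,0,0]],"rotation":[[0,0,0],[0,0,0],[0,0,0]]}'
python3 -c "
from h import *
S,T=look();go(.5166,-.2587,.046)
cv2.imwrite('pics/b3.png',np.hstack([S['frame'][150:420,180:540],T['frame'][120:390,180:540]]))"
```

```text
time_s: 15.6
ee_pos: [0.5264, -0.0478, 0.0918]
tcp_rot: [-179.9, -0.0, 94.6]
contact_force: [-0.1, -0.6, -5.6]
finger_gap: 0.0385
gripper_force: 91.4
time_s: 16.6
ee_pos: [0.5128, -0.2492, 0.0918]
tcp_rot: [-179.9, -0.0, 94.6]
contact_force: [0.4, 0.1, -5.3]
finger_gap: 0.0384
gripper_force: 91.4
time_s: 16.98
ee_pos: [0.5149, -0.2568, 0.092]
tcp_rot: [-180.0, -0.1, 94.7]
contact_force: [-0.6, 1.3, -4.3]
finger_gap: 0.0386
gripper_force: 91.4
t 17.07 at [ 0.5151 -0.2569  0.0922] [-1.800e+02 -4.000e-02  9.476e+01] dp [-0.039  0.026  0.924] rot [-0.    -0.008  0.005] F [ 0.2 -0.8 -4.9] gap 0.0384
```

View pics/b3.png

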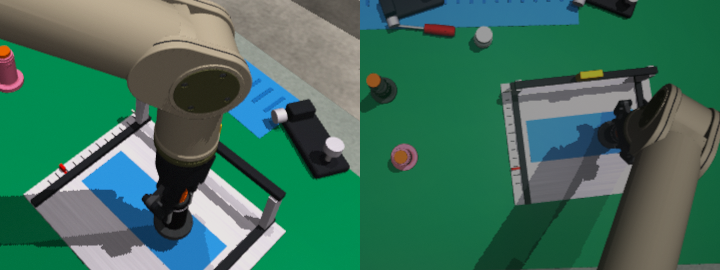

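The prop hangs upright over the strip (side crop 172,225), with the bar home. Lower it.

```bash
python3 -m inch '{"dp":[[-0.04,0.02,0.1],[0,0,0.2],[0,0,0.2],[0,0,0.2],[0,0,0.1],[0,0,0.06],[0,0,0.04],[0,0,0]],"rotation":[[0,0,0],[0,0,0],[0,0,0],[0,0,0],[0,0,0],[0,0,0],[0,0,0],[0,0,0]]}'
python3 -m inch '{"dp":[[0,0,0.04],[0,0,0.03],[0,0,0]],"rotation":[[0,0,0],[0,0,0],[0,0,0]]}'
```

```text
time_s: 18.08
ee_pos: [0.5162, -0.26, 0.0474]
tcp_rot: [180.0, -0.0, 94.7]
contact_force: [0.4, -0.0, -5.4]
finger_gap: 0.0386
gripper_force: 91.4
time_s: 18.45
ee_pos: [0.5162, -0.2601, 0.0442]
tcp_rot: [180.0, -0.0, 94.7]
contact_force: [-2.3, 1.4, 1.6]
finger_gap: 0.0384
gripper_force: 92.2
```

```bash
python3 -m inch '{"dp":[[0,0,0],[0,0,0],[0,0,0],[0,0,0],[0,0,0],[0,0,0]],"rotation":[[0,0,0],[0,0,0],[0,0,0],[0,0,0],[0,0,0],[0,0,0]]}' 1 60
python3 -m inch '{"dp":[[0,0,-0.1],[0,0,-0.4],[0,0,-0.8],[0,0,-0.8],[0,0,-0.8],[0,0,-0.8],[0,0,-0.4],[0,0,0]],"rotation":[[0,0,0],[0,0,0],[0,0,0],[0,0,0],[0,0,0],[0,0,0],[0,0,0],[0,0,0]]}' 
python3 -c "
from h import *
S,T=look()
for s in(S,T):print([(b[0].round(1).tolist(),b[1].tolist()) for b in blobs(s,*OR)])
print(obb(S,T,(232,128),(193,200)));go(.637,.27,.21)"
```

```text
time_s: 19.2
ee_pos: [0.5161, -0.26, 0.0438]
tcp_rot: [180.0, -0.0, 94.7]
contact_force: [-0.3, 0.1, 0.5]
finger_gap: 0.0855
gripper_force: 0.0
time_s: 20.2
ee_pos: [0.5167, -0.2606, 0.2515]
tcp_rot: [179.8, 0.1, 94.7]
contact_force: [0.2, 0.3, -0.3]
finger_gap: 0.0856
gripper_force: 0.0
[([217.6, 131.8], [212, 128, 12, 9, 82]), ([231.8, 131.4], [226, 129, 13, 6, 49]), ([182.6, 201.6], [176, 196, 14, 12, 136]), ([356.5, 359.5], [347, 351, 20, 19, 271])]
[([150.0, 196.5], [145, 191, 11, 12, 112]), ([192.9, 199.8], [187, 194, 13, 13, 134]), ([438.1, 253.0], [433, 247, 12, 13, 117]), ([220.4, 276.6], [215, 271, 12, 12, 118])]
(array([0.63836903, 0.27230801, 0.17317128]), np.float64(3.2016589314291224))
t 20.3 at [ 0.5159 -0.2599  0.2488] [ 1.7999e+02 -2.0000e-02  9.4670e+01] dp [10.366  3.277  0.78 ] rot [ 0.002 -0.003 -0.012] F [-0.4  1.1 -0.2] gap 0.0854
```

```bash
python3 -m inch '{"dp":[[0.4,0.14,0],[0.8,0.25,0],[0.8,0.25,0],[0.8,0.25,0],[0.8,0.25,0],[0.8,0.25,0],[0.8,0.25,0],[0.8,0.25,0]],"rotation":[[0,0,0],[0,0,0],[0,0,0],[0,0,0],[0,0,0],[0,0,0],[0,0,0],[0,0,0]]}' 0
python3 -m inch '{"dp":[[0.8,0.25,0],[0.8,0.25,0],[0.8,0.25,0],[0.8,0.25,0],[0.6,0.25,0],[0.3,0.1,0.2],[0,0,0.2],[0,0,0.2]],"rotation":[[0,0,0],[0,0,0],[0,0,0],[0,0,0],[0,0,0],[0,0,0],[0,0,0],[0,0,0]]}'
python3 -m inch '{"dp":[[0,0,0],[0,0,0]],"rotation":[[0,0,0],[0,0,0]]}'
python3 -c "
from h import *
S,T=look()
for s in(S,T):print([(b[0].round(1).tolist(),b[1].tolist()) for b in blobs(s,*OR)])
cv2.imwrite('pics/a1.png',cv2.resize(S['frame'][70:270,150:350],None,fx=3,fy=3));go(.637,.27,.19)"
```

```text
time_s: 21.3
ee_pos: [0.5854, 0.048, 0.2477]
tcp_rot: [-179.9, 0.0, 94.7]
contact_force: [0.3, -0.3, -0.0]
finger_gap: 0.0
gripper_force: 0.0
time_s: 22.3
ee_pos: [0.6364, 0.2544, 0.2176]
tcp_rot: [-180.0, 0.1, 94.6]
contact_force: [0.8, -0.5, 0.1]
finger_gap: -0.0
gripper_force: 0.0
time_s: 22.55
ee_pos: [0.6366, 0.2557, 0.2193]
tcp_rot: [180.0, -0.0, 94.6]
contact_force: [0.1, 0.5, 0.7]
finger_gap: 0.0001
gripper_force: 0.0
[([235.9, 128.8], [234, 125, 5, 9, 37]), ([217.9, 130.6], [212, 127, 12, 9, 85]), ([182.8, 201.0], [176, 195, 14, 13, 132]), ([356.7, 359.1], [347, 351, 20, 18, 254])]
[([438.0, 253.0], [433, 247, 11, 13, 115])]
t 22.65 at [0.6367 0.2562 0.2195] [ 1.7995e+02 -3.0000e-02  9.4650e+01] dp [0.275 0.029 0.591] rot [ 0.011 -0.005 -0.016] F [ 0.7 -0.   0.4] gap -0.0002
```

View pics/a1.png

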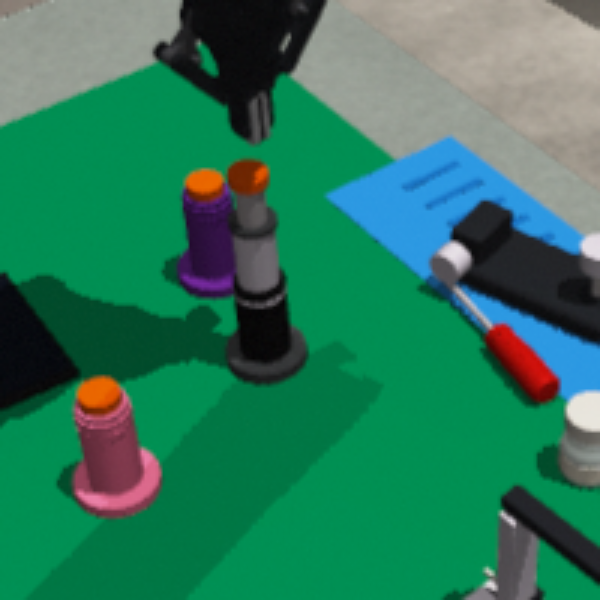

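Prop A (crop 265,270) hasn't moved and the fingers are nearly over its head. Centre and push slowly.

```bash
python3 -m inch '{"dp":[[0.28,0.02,0],[0,0,0.15],[0,0,0.15],[0,0,0.15],[0,0,0.08],[0,0,0.08],[0,0,0.08],[0,0,0.08]],"rotation":[[0,0,0],[0,0,0],[0,0,0],[0,0,0],[0,0,0],[0,0,0],[0,0,0],[0,0,0]]}'
python3 -m inch '{"dp":[[0,0,0.08],[0,0,0.08],[0,0,0.08],[0,0,0.08],[0,0,0.08],[0,0,0.08],[0,0,0.08],[0,0,0.08]],"rotation":[[0,0,0],[0,0,0],[0,0,0],[0,0,0],[0,0,0],[0,0,0],[0,0,0],[0,0,0]]}'
```

```text
time_s: 23.65
ee_pos: [0.6364, 0.2706, 0.1803]
tcp_rot: [180.0, -0.0, 94.7]
contact_force: [0.1, 0.2, 3.4]
finger_gap: 0.0001
gripper_force: 1.6
time_s: 24.65
ee_pos: [0.6364, 0.2706, 0.1481]
tcp_rot: [180.0, -0.0, 94.7]
contact_force: [-2.5, 0.4, 8.4]
finger_gap: -0.0001
gripper_force: 4.4
```

```bash
python3 -c "
from h import *
go(.637,.27,.097)"
```

```text
t 24.65 at [0.6364 0.2706 0.1481] [ 1.7999e+02 -1.0000e-02  9.4680e+01] dp [-0.013  0.011  1.023] rot [ 0.003 -0.002 -0.01 ] F [-2.5  0.4  8.4] gap -0.0001
```

```bash
python3 -m inch '{"dp":[[0,0,0.08],[0,0,0.08],[0,0,0.08],[0,0,0.08],[0,0,0.08],[0,0,0.08],[0,0,0.08],[0,0,0.08]],"rotation":[[0,0,0],[0,0,0],[0,0,0],[0,0,0],[0,0,0],[0,0,0],[0,0,0],[0,0,0]]}'
python3 -m inch '{"dp":[[0,0,0.08],[0,0,0.08],[0,0,0.08],[0,0,0.06],[0,0,0.05],[0,0,0.04],[0,0,0.02],[0,0,0]],"rotation":[[0,0,0],[0,0,0],[0,0,0],[0,0,0],[0,0,0],[0,0,0],[0,0,0],[0,0,0]]}'
```

```text
time_s: 25.65
ee_pos: [0.6365, 0.2706, 0.117]
tcp_rot: [180.0, -0.0, 94.7]
contact_force: [-2.1, -1.3, 8.8]
finger_gap: 0.0001
gripper_force: 4.5
time_s: 26.65
ee_pos: [0.6366, 0.2706, 0.0971]
tcp_rot: [180.0, -0.0, 94.7]
contact_force: [-3.1, -2.0, 12.0]
finger_gap: -0.0003
gripper_force: 6.3
```

```bash
python3 -m inch '{"dp":[[0,0,0.02],[0,0,0.02],[0,0,0.01],[0,0,0]],"rotation":[[0,0,0],[0,0,0],[0,0,0],[0,0,0]]}'
python3 -m inch '{"dp":[[0,0,-0.1],[0,0,-0.4],[0,0,-0.6],[0,0,0],[0,0,0]],"rotation":[[0,0,0],[0,0,0],[0,0,0],[0,0,0],[0,0,0]]}' 
python3 -m inch '{"dp":[[0,0,0],[0,0,0],[0,0,0],[0,0,0],[0,0,0]],"rotation":[[0,0,0],[0,0,0],[0,0,0],[0,0,0],[0,0,0]]}' 1
python3 -c "
from h import *
S=snapshot('side')
b=min(blobs(S,*OR),key=lambda b:np.hypot(*(b[0]-proj(S,[.637,.270,.095])[0])))
f=lambda p:(lambda q:np.r_[q.min(0),q.max(0)]-bb(b[1]))(proj(S,cyl(p[0],p[1],.087,.097,.015)))
r=least_squares(f,[.625,.11]);print(r.x,r.fun);go(.637,.271,.038)"
```

```text
time_s: 27.15
ee_pos: [0.6373, 0.2709, 0.097]
tcp_rot: [179.8, -0.1, 94.7]
contact_force: [-9.0, -3.6, 27.5]
finger_gap: -0.0004
gripper_force: 13.5
time_s: 27.78
ee_pos: [0.636, 0.2706, 0.1481]
tcp_rot: [-180.0, 0.0, 94.7]
contact_force: [0.8, -0.6, -0.6]
finger_gap: -0.0002
gripper_force: 0.0
time_s: 28.4
ee_pos: [0.6363, 0.2706, 0.1483]
tcp_rot: [180.0, -0.0, 94.7]
contact_force: [0.4, 0.6, 0.1]
finger_gap: 0.0852
gripper_force: 0.0
[0.63818053 0.2738304 ] [-0.39018334 -1.06889588  0.39232401  1.02107198]
t 28.45 at [0.6363 0.2706 0.1483] [180.    -0.    94.68] dp [0.008 0.015 2.207] rot [ 0.001 -0.001 -0.011] F [ 0.1  0.6 -0.6] gap 0.0858
```

```bash
python3 -m inch '{"dp":[[0.03,0.02,0.2],[0,0,0.3],[0,0,0.3],[0,0,0.3],[0,0,0.3],[0,0,0.3],[0,0,0.3],[0,0,0.2]],"rotation":[[0,0,0],[0,0,0],[0,0,0],[0,0,0],[0,0,0],[0,0,0],[0,0,0],[0,0,0]]}' 1
python3 -m inch '{"dp":[[0,0,0],[0,0,0],[0,0,0],[0,0,0],[0,0,0],[0,0,0],[0,0,0],[0,0,0]],"rotation":[[0,0,0],[0,0,0],[0,0,0],[0,0,0],[0,0,0],[0,0,0],[0,0,0],[0,0,0]]}' 0 60
python3 -m inch '{"dp":[[0,0,-0.1],[0,0,-0.25],[0,0,-0.35],[0,0,-0.4],[0,0,0],[0,0,0]],"rotation":[[0,0,0],[0,0,0],[0,0,0],[0,0,0],[0,0,0],[0,0,0]]}' 0 90
python3 -c "
from h import *
go(.6,.05,.095);go(.53,.0,.095);go(.507,-.149,.095)
S=snapshot('side');cv2.imwrite('pics/a2.png',S['frame'])"
```

```text
time_s: 29.45
ee_pos: [0.6369, 0.272, 0.0371]
tcp_rot: [-180.0, 0.0, 94.7]
contact_force: [-0.6, -0.2, -0.3]
finger_gap: 0.0854
gripper_force: 0.0
time_s: 30.45
ee_pos: [0.6379, 0.2724, 0.0393]
tcp_rot: [179.9, -0.0, 94.7]
contact_force: [1.6, 0.8, 5.9]
finger_gap: 0.0388
gripper_force: 61.1
time_s: 31.2
ee_pos: [0.6369, 0.2721, 0.0931]
tcp_rot: [-180.0, -0.0, 94.7]
contact_force: [-0.9, 0.3, -5.5]
finger_gap: 0.0383
gripper_force: 91.0
t 31.2 at [0.6369 0.2721 0.0931] [-179.98   -0.     94.68] dp [-4.368 -1.098 -0.038] rot [-0.004 -0.001 -0.01 ] F [-0.9  0.3 -5.5] gap 0.0383
t 31.2 at [0.6369 0.2721 0.0931] [-179.98   -0.     94.68] dp [-5.25  -2.575 -0.038] rot [-0.004 -0.001 -0.01 ] F [-0.9  0.3 -5.5] gap 0.0383
t 31.2 at [0.6369 0.2721 0.0931] [-179.98   -0.     94.68] dp [-8.183 -3.277 -0.038] rot [-0.004 -0.001 -0.01 ] F [-0.9  0.3 -5.5] gap 0.0383
```

View pics/a2.png

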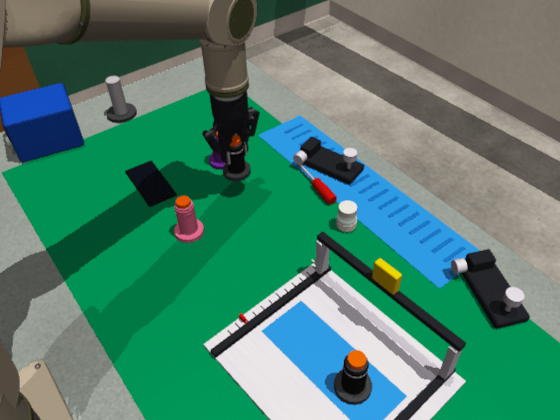

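B stands on the strip (353,385), and A (236,165) is held and collapsed. Carry A across.

```bash
python3 -m inch '{"dp":[[-0.25,-0.06,0],[-0.5,-0.13,0],[-0.5,-0.13,0],[-0.5,-0.13,0],[-0.5,-0.13,0],[-0.5,-0.13,0],[-0.5,-0.13,0],[-0.5,-0.3,0]],"rotation":[[0,0,0],[0,0,0],[0,0,0],[0,0,0],[0,0,0],[0,0,0],[0,0,0],[0,0,0]]}'
python3 -m inch '{"dp":[[-0.4,-0.4,0],[-0.4,-0.5,0],[-0.4,-0.5,0],[-0.5,-0.2,0],[-0.5,-0.15,0],[-0.5,-0.1,0],[-0.5,-0.1,0],[-0.5,-0.1,0]],"rotation":[[0,0,0],[0,0,0],[0,0,0],[0,0,0],[0,0,0],[0,0,0],[0,0,0],[0,0,0]]}'
python3 -m inch '{"dp":[[-0.4,0,0],[-0.2,0,0],[0,0,0],[0,0,0]],"rotation":[[0,0,0],[0,0,0],[0,0,0],[0,0,0]]}'
python3 -c "
from h import *
go(.507,-.149,.046)"
```

```text
time_s: 32.25
ee_pos: [0.5955, 0.0789, 0.0934]
tcp_rot: [180.0, 0.0, 94.7]
contact_force: [0.3, -0.5, -5.8]
finger_gap: 0.0383
gripper_force: 91.2
time_s: 33.25
ee_pos: [0.5081, -0.1136, 0.0935]
tcp_rot: [180.0, -0.0, 94.7]
contact_force: [-0.2, -0.1, -4.3]
finger_gap: 0.0385
gripper_force: 91.7
time_s: 33.75
ee_pos: [0.511, -0.1411, 0.0932]
tcp_rot: [-180.0, -0.0, 94.7]
contact_force: [0.3, 0.6, -6.3]
finger_gap: 0.038
gripper_force: 91.7
t 33.75 at [ 0.511  -0.1411  0.0932] [-1.800e+02 -4.000e-02  9.474e+01] dp [-0.152 -0.093  0.944] rot [-0.    -0.007  0.002] F [ 0.3  0.6 -6.3] gap 0.038
```

```bash
python3 -m inch '{"dp":[[-0.15,-0.09,0.1],[0,0,0.2],[0,0,0.2],[0,0,0.2],[0,0,0.1],[0,0,0.06],[0,0,0.03],[0,0,0]],"rotation":[[0,0,0],[0,0,0],[0,0,0],[0,0,0],[0,0,0],[0,0,0],[0,0,0],[0,0,0]]}'
python3 -m inch '{"dp":[[0,0,0.03],[0,0,0.02],[0,0,0.02],[0,0,0]],"rotation":[[0,0,0],[0,0,0],[0,0,0],[0,0,0]]}'
```

```text
time_s: 34.75
ee_pos: [0.5073, -0.1498, 0.0489]
tcp_rot: [180.0, -0.0, 94.7]
contact_force: [0.6, 0.6, -4.1]
finger_gap: 0.038
gripper_force: 91.7
time_s: 35.25
ee_pos: [0.5072, -0.1499, 0.0453]
tcp_rot: [180.0, -0.0, 94.7]
contact_force: [-1.2, -0.1, -4.4]
finger_gap: 0.0385
gripper_force: 91.9
```

```bash
python3 -m inch '{"dp":[[0,0,0.02],[0,0,0.01],[0,0,0]],"rotation":[[0,0,0],[0,0,0],[0,0,0]]}'
```

```text
time_s: 35.62
ee_pos: [0.5072, -0.1499, 0.0452]
tcp_rot: [180.0, -0.1, 94.7]
contact_force: [-9.1, 3.7, 17.2]
finger_gap: 0.0381
gripper_force: 93.2
```

```bash
python3 -m inch '{"dp":[[0,0,-0.02],[0,0,0],[0,0,0],[0,0,0],[0,0,0],[0,0,0],[0,0,0]],"rotation":[[0,0,0],[0,0,0],[0,0,0],[0,0,0],[0,0,0],[0,0,0],[0,0,0]]}' 1 60
python3 -m inch '{"dp":[[0,0,-0.1],[0,0,-0.4],[0,0,-0.8],[0,0,-0.8],[0,0,-0.8],[0,0,-0.8],[0,0,0],[0,0,0]],"rotation":[[0,0,0],[0,0,0],[0,0,0],[0,0,0],[0,0,0],[0,0,0],[0,0,0],[0,0,0]]}'
python3 -m inch '{"dp":[[0.8,0.5,0],[0.8,0.5,0],[0.8,0.5,0],[0.8,0.5,0],[0,0,0],[0,0,0]],"rotation":[[0,0,0],[0,0,0],[0,0,0],[0,0,0],[0,0,0],[0,0,0]]}'
python3 -c "
from h import *
S,T=look()
for s in(S,T):print([(b[0].round(1).tolist(),b[1].tolist()) for b in blobs(s,*OR)], [(b[0].round(1).tolist(),b[1].tolist()) for b in blobs(s,*RE,amin=8)], [(b[0].round(1).tolist(),b[1].tolist()) for b in blobs(s,*YE)])
print(mark_of('bar_pointer','side'),mark_of('bar_pointer','top'));go(.6416,-.1932,.2)
cv2.imwrite('pics/g1.png',np.hstack([S['frame'][210:420,190:490],T['frame'][170:380,270:570]])[:,:])
cv2.imwrite('pics/g1.png',cv2.resize(cv2.imread('pics/g1.png'),(800,286*600//600)))"
```

```text
time_s: 36.5
ee_pos: [0.5071, -0.1498, 0.0448]
tcp_rot: [180.0, -0.0, 94.7]
contact_force: [0.8, -0.3, -0.5]
finger_gap: 0.0853
gripper_force: 0.0
time_s: 37.5
ee_pos: [0.5068, -0.1497, 0.2294]
tcp_rot: [-180.0, -0.0, 94.7]
contact_force: [0.5, 0.5, -1.4]
finger_gap: 0.0852
gripper_force: 0.0
time_s: 38.25
ee_pos: [0.5931, 0.017, 0.2286]
tcp_rot: [-179.9, 0.0, 94.7]
contact_force: [-0.5, 0.1, 0.1]
finger_gap: 0.0853
gripper_force: 0.0
[([217.9, 130.9], [212, 127, 12, 9, 88]), ([182.8, 201.4], [176, 196, 14, 12, 134]), ([308.9, 315.3], [300, 308, 18, 16, 223]), ([356.6, 359.3], [347, 351, 20, 18, 262])] [([323.9, 190.5], [312, 179, 24, 24, 236]), ([242.6, 317.9], [239, 314, 8, 10, 31])] [([388.9, 273.8], [374, 258, 28, 36, 411])]
[([150.0, 196.5], [145, 191, 11, 12, 112]), ([437.9, 252.9], [432, 247, 12, 13, 118]), ([389.1, 258.2], [384, 253, 12, 12, 113]), ([220.4, 276.6], [215, 271, 12, 12, 118])] [([259.5, 148.4], [244, 144, 30, 10, 190])] [([411.0, 194.1], [400, 190, 23, 9, 153])]
[{'at': [261.1, 309.2], 'score': 0.94}] []
t 38.45 at [0.5934 0.0165 0.2297] [-179.99    0.     94.57] dp [-4.257  0.626  0.595] rot [-0.002  0.    -0.032] F [ 0.6  0.7 -0. ] gap 0.085
```

View pics/g1.png

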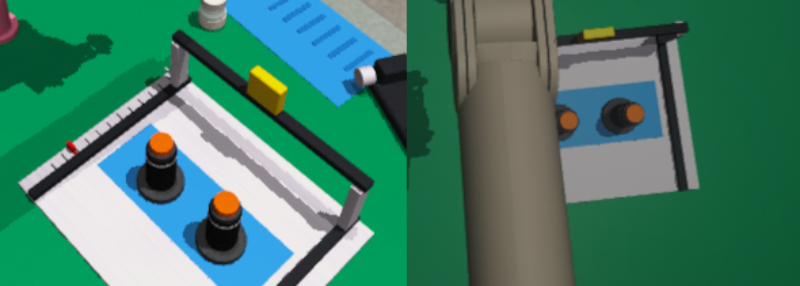

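Both props stand inside the blue strip. Check this with fits, then measure the handle, pointer and mark.

```bash
python3 - <<'E'
from h import *
S,T=look()
g=np.array([.517,-.2035,np.radians(4.73)])
def inv(p): 
    d=p[:2]-g[:2]; c,s=np.cos(g[2]),np.sin(g[2]); return np.r_[c*d[0]+s*d[1],-s*d[0]+c*d[1],p[2]]*1000
for cs,ct in(((309,315),(389,258)),((357,359),(438,253))):
    r=obb(S,T,cs,ct); print("prop gauge mm",inv(r[0]).round(1),r[1])
# handle box fit: side+top bbox
ys=bb(blobs(S,*YE)[0][1]); yt=bb(blobs(T,*YE)[0][1])
box=np.array([[x,y,z] for x in(-.008,.008) for y in(-.025,.025) for z in(.120,.165)])
def f(p):
    o=[]
    for s,r in((S,ys),(T,yt)):
        q=proj(s,G2W([p[0],p[1],g[2]],box+[0,0,p[2]])); o+=list(np.r_[q.min(0),q.max(0)]-r)
    return o
r=least_squares(f,[.64,-.19,0]); print("handle",r.x,np.round(r.fun,1),inv(r.x))
# gauge refine: mark centre on plate; expected pointer at gauge x=125
print("mark",inv(tri(S,(242.6,317.9),T,(334.8,288.3))[0]))
for z in(.006,.012,.018): print(z,inv(onz(S,(242.6,317.9),z)),inv(onz(T,(334.8,288.3),z)))
E
```

```text
prop gauge mm [ -6.5  52.3 106.7] 1.5049154789225554
prop gauge mm [ -5.9 -56.2 104.6] 1.645795495605796
handle [ 0.64201081 -0.19441979  0.00333535] [-2.  -1.6  3.4  1.6 -3.9 -1.2  2.1  2.6] [125.33381948  -1.25914773   3.33535478]
mark [-60.71516477 170.98044648  15.8688885 ]
0.006 [-57.62606737 176.71823327   6.        ] [-60.36139077 169.48638601   6.        ]
0.012 [-59.75375404 173.37631549  12.        ] [-60.17581972 170.153744    12.        ]
0.018 [-61.88144072 170.0343977   18.        ] [-59.99024867 170.82110199  18.        ]
```

```bash
python3 -c "
from h import *
a=cv2.imread('pics/top0.png').astype(float);w=np.clip(a[:,:,2]-np.maximum(a[:,:,0],a[:,:,1])-15,0,None)[275:300,320:350]
yy,xx=np.mgrid[275:300,320:350];print('top mark uv',(w*xx).sum()/w.sum(),(w*yy).sum()/w.sum(),(w>0).sum());print(w[8:20,8:24].astype(int))
go(.642,-.1945,.2);"
python3 -m inch '{"dp":[[-0.4,0.1,0],[-0.8,0.1,0],[-0.8,0.1,0],[-0.8,0.1,0],[-0.8,0.1,0],[-0.5,0.1,0],[-0.2,0.04,0.3],[0,0,0.2]],"rotation":[[0,0,0],[0,0,0],[0,0,0],[0,0,0],[0,0,0],[0,0,0],[0,0,0],[0,0,0]]}' 1
python3 -m inch '{"dp":[[0,0,0],[0,0,0]],"rotation":[[0,0,0],[0,0,0]]}'
python3 -c "
from h import *
go(.642,-.1945,.136)"
```

```text
top mark uv 335.38437001594895 288.14593301435406 31
[[ 0  0  0  0  0  0  0  0  0  0  0  0  0  0  0  0]
 [ 0  0  0  0  0  0  0  0  0  0  0  0  0  0  0  0]
 [ 0  0  0  0  0  0  0  0  0  0  0  0  0  0  0  0]
 [ 0  0  0  0  0  0  0  0  0  5  1  0  0  0  0  0]
 [ 0  0  0  0  0  5 11 15 38 54 54 40  0  0  0  0]
 [ 0  0  0 20 60 78 85 85 85 81 74 54 10  0  0  0]
 [ 0  0  0 17 60 66 62 56 46 37 27 15  0  0  0  0]
 [ 0  0  0  0  6  6  1  0  0  0  0  0  0  0  0  0]
 [ 0  0  0  0  0  0  0  0  0  0  0  0  0  0  0  0]
 [ 0  0  0  0  0  0  0  0  0  0  0  0  0  0  0  0]
 [ 0  0  0  0  0  0  0  0  0  0  0  0  0  0  0  0]
 [ 0  0  0  0  0  0  0  0  0  0  0  0  0  0  0  0]]
t 38.55 at [0.5936 0.017  0.2299] [ 1.7999e+02 -1.0000e-02  9.4610e+01] dp [-4.293  0.626  0.597] rot [ 0.002 -0.002 -0.024] F [-0.6 -0.1  0.2] gap 0.0851
time_s: 39.55
ee_pos: [0.6426, -0.1938, 0.203]
tcp_rot: [-179.9, -0.0, 94.6]
contact_force: [0.4, 0.5, -0.9]
finger_gap: 0.0852
gripper_force: 0.0
time_s: 39.8
ee_pos: [0.6434, -0.1926, 0.205]
tcp_rot: [180.0, -0.0, 94.8]
contact_force: [-0.2, 0.6, 0.1]
finger_gap: 0.0855
gripper_force: 0.0
t 39.8 at [ 0.6434 -0.1926  0.205 ] [ 1.7998e+02 -3.0000e-02  9.4770e+01] dp [-0.036 -0.032  1.38 ] rot [ 0.004 -0.006  0.007] F [-0.2  0.6  0.1] gap 0.0855
```

```bash
python3 -m inch '{"dp":[[-0.04,-0.03,0.2],[0,0,0.3],[0,0,0.3],[0,0,0.3],[0,0,0.2],[0,0,0.08],[0,0,0]],"rotation":[[0,0,0],[0,0,0],[0,0,0],[0,0,0],[0,0,0],[0,0,0],[0,0,0]]}' 1
python3 -m inch '{"dp":[[0,0,0],[0,0,0],[0,0,0],[0,0,0],[0,0,0],[0,0,0],[0,0,0],[0,0,0]],"rotation":[[0,0,0],[0,0,0],[0,0,0],[0,0,0],[0,0,0],[0,0,0],[0,0,0],[0,0,0]]}' 0 60
python3 -c "
from h import *
g=np.array([.517,-.2035,np.radians(4.73)])
d=get_state()['ee_pos']-np.r_[g[:2],0]
print(d[0]*np.cos(g[2])+d[1]*np.sin(g[2]),-d[0]*np.sin(g[2])+d[1]*np.cos(g[2]))
go(*get_state()['ee_pos'])"
```

```text
time_s: 40.67
ee_pos: [0.6419, -0.196, 0.1357]
tcp_rot: [180.0, -0.0, 94.7]
contact_force: [-0.2, -0.5, -0.3]
finger_gap: 0.0852
gripper_force: 0.0
time_s: 41.68
ee_pos: [0.6414, -0.1961, 0.1361]
tcp_rot: [-180.0, -0.0, 94.7]
contact_force: [-5.1, 1.4, 5.5]
finger_gap: 0.0149
gripper_force: 59.2
0.12463105645080033 -0.0028705902124782374
t 41.67 at [ 0.6414 -0.1961  0.1361] [-1.7996e+02 -2.0000e-02  9.4670e+01] dp [0. 0. 0.] rot [-0.007 -0.004 -0.012] F [-5.1  1.4  5.5] gap 0.0149
```

```bash
python3 -m inch '{"dp":[[0,-0.1,0],[0,-0.25,0],[0,-0.25,0],[0,-0.25,0],[0,-0.25,0],[0,-0.25,0],[0,-0.25,0],[0,-0.25,0]],"rotation":[[0,0,0],[0,0,0],[0,0,0],[0,0,0],[0,0,0],[0,0,0],[0,0,0],[0,0,0]]}'
python3 -m inch '{"dp":[[0,-0.25,0],[0,-0.25,0],[0,-0.25,0],[0,-0.25,0],[0,-0.25,0],[0,-0.25,0],[0,-0.1,0],[0,0,0]],"rotation":[[0,0,0],[0,0,0],[0,0,0],[0,0,0],[0,0,0],[0,0,0],[0,0,0],[0,0,0]]}'
python3 - <<'E'
from h import *
s=get_state();p=s["ee_pos"]; print(s["contact_force"],s["finger_gap"]);t=np.radians(4.73)
d=p-np.array([.517,-.2035,0]);print("bar x",d[0]*np.cos(t)+d[1]*np.sin(t),"y",-d[0]*np.sin(t)+d[1]*np.cos(t))
S,T=look();a=S['frame'][270:370,180:320];b=T['frame'][220:320,300:440]
cv2.imwrite('pics/p1.png',cv2.resize(np.hstack([a,b])[:,:],(800,286*1),interpolation=cv2.INTER_CUBIC))
for c in("side","top"): print(mark_of("bar_pointer",c),mark_of("mark",c))
E
```

```text
time_s: 42.68
ee_pos: [0.5493, -0.2037, 0.136]
tcp_rot: [179.9, 0.0, 94.7]
contact_force: [5.5, -0.9, 1.9]
finger_gap: 0.015
gripper_force: 59.4
time_s: 43.68
ee_pos: [0.4696, -0.2103, 0.136]
tcp_rot: [179.9, 0.0, 94.7]
contact_force: [6.2, -1.1, -0.2]
finger_gap: 0.0151
gripper_force: 59.2
[ 6.20219062 -1.12384026 -0.2113371 ] 0.01508349279199987
bar x -0.04782714198233213 y -0.0028453792576733344
[{'at': [309.8, 242.6], 'score': 0.79}, {'at': [331.5, 314.8], 'score': 0.2}] [{'at': [318.0, 241.9], 'score': 0.59}]
[{'at': [285.4, 330.9], 'score': 0.72}] [{'at': [286.9, 332.0], 'score': 0.44}]
```

View pics/p1.png

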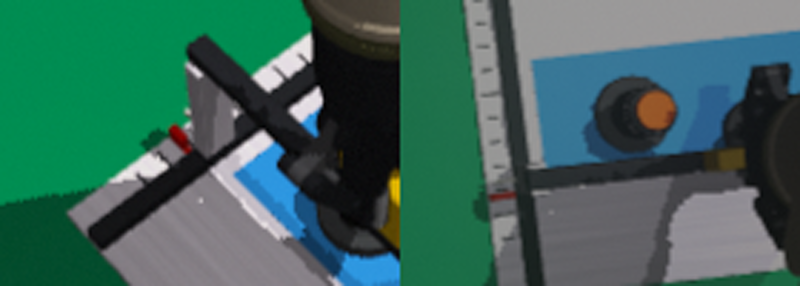

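The bar passes over both props, and it's still about 12 mm short of the red mark (side crop 180,138; top crop 503,197). Triangulate the pointer.

```bash
python3 - <<'E'
from h import *
S,T=look()
t=np.radians(4.73);R=np.array([[np.cos(t),np.sin(t)],[-np.sin(t),np.cos(t)]])
G=lambda p:np.r_[R@(p[:2]-[.517,-.2035]),p[2]]*1000
for n,a,b in(("ptr home",(311,260),(322,214)),("ptr now",(242.6,309.8),(330.9,285.4)),("mark",(242.6,317.9),(335.4,288.15))):
    r=tri(S,a,T,b); print(n,G(r[0]).round(1),r[1])
a=cv2.resize(S['frame'][285:345,200:280],None,fx=5,fy=5,interpolation=cv2.INTER_CUBIC);b=cv2.resize(T['frame'][250:310,310:390],None,fx=5,fy=5,interpolation=cv2.INTER_CUBIC)
cv2.imwrite('pics/p2.png',np.hstack([a,b]))
E
```

```text
ptr home [119.3 179.2  27.3] 1.0415670571898943
ptr now [-52.7 180.1  24.3] 0.26017894588829904
mark [-60.9 170.   17.4] 0.5142678972690646
```

View pics/p2.png

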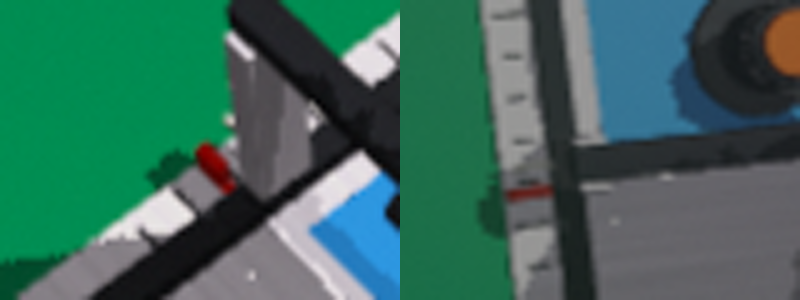

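```bash
python3 - <<'E'
from h import *
S,T=look()
s0=cv2.imread('pics/side0.png');t0=cv2.imread('pics/top0.png')
c=lambda im,x,y:cv2.resize(im[y-16:y+16,x-20:x+20],(400,300),interpolation=cv2.INTER_NEAREST)
cv2.imwrite('pics/p3.png',np.vstack([np.hstack([c(s0,311,258),c(t0,325,212)]),np.hstack([c(S['frame'],245,310),c(T['frame'],332,284)])]))
B=lambda x,y,z:G2W([.517,-.2035,np.radians(4.73)],[x/1e3,y/1e3,z/1e3])
for x in(125,119):print('home',x,[(y,z,proj(S,B(x,y,z)).round(1).tolist(),proj(T,B(x,y,z)).round(1).tolist()) for y in(160,175) for z in(20,28)])
for x in(-47.8,-53):print('now',x,[(y,z,proj(S,B(x,y,z)).round(1).tolist(),proj(T,B(x,y,z)).round(1).tolist()) for y in(160,175) for z in(20,28)])
E
```

```text
home 125 [(160, 20, [[318.7, 266.5]], [[329.9, 210.1]]), (160, 28, [[318.8, 264.0]], [[330.3, 209.7]]), (175, 20, [[313.5, 262.2]], [[323.7, 210.8]]), (175, 28, [[313.5, 259.7]], [[324.0, 210.4]])]
home 119 [(160, 20, [[316.5, 268.1]], [[330.2, 212.6]]), (160, 28, [[316.6, 265.6]], [[330.6, 212.2]]), (175, 20, [[311.3, 263.8]], [[324.0, 213.3]]), (175, 28, [[311.4, 261.3]], [[324.3, 212.9]])]
now -47.8 [(160, 20, [[251.8, 316.3]], [[338.8, 282.6]]), (160, 28, [[251.6, 313.9]], [[339.2, 282.6]]), (175, 20, [[246.7, 311.3]], [[332.5, 283.3]]), (175, 28, [[246.5, 308.8]], [[332.9, 283.3]])]
now -53 [(160, 20, [[249.7, 318.0]], [[339.1, 284.8]]), (160, 28, [[249.4, 315.5]], [[339.5, 284.9]]), (175, 20, [[244.6, 312.9]], [[332.8, 285.5]]), (175, 28, [[244.3, 310.4]], [[333.1, 285.6]])]
```

View pics/p3.png

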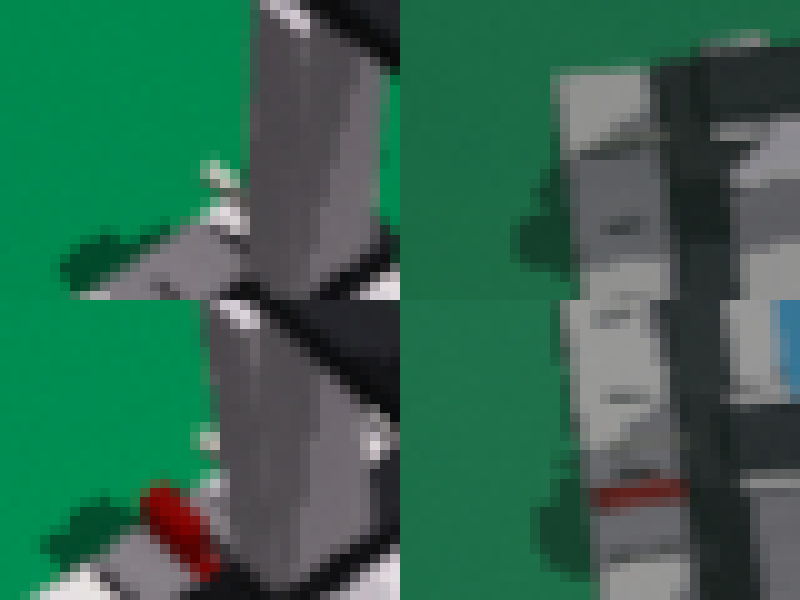

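The white pointer tip (side px ~246,309) fits the bar's x at z≈28 mm, y≈175, so pointer x equals bar x. The mark is at gauge x ≈ -60.3; pull 12.5 mm more.

```bash
python3 -m inch '{"dp":[[0,-0.1,0],[0,-0.1,0],[0,-0.05,0],[0,0,0],[0,0,0]],"rotation":[[0,0,0],[0,0,0],[0,0,0],[0,0,0],[0,0,0]]}'
python3 - <<'E'
from h import *
s=get_state();p=s["ee_pos"]; print(s["contact_force"],s["finger_gap"]);t=np.radians(4.73)
d=p-np.array([.517,-.2035,0]);print("bar x",d[0]*np.cos(t)+d[1]*np.sin(t),"y",-d[0]*np.sin(t)+d[1]*np.cos(t))
S,T=look()
B=lambda x,y,z:G2W([.517,-.2035,t],[x/1e3,y/1e3,z/1e3])
for x in(-58,-60,-62):print(x,proj(S,B(x,175,28)).round(1),proj(T,B(x,175,28)).round(1),'mark',proj(S,B(x,171,12)).round(1),proj(T,B(x,171,15)).round(1))
f=S["frame"].astype(int);sub=f[296:318,232:250].min(2);print(sub)
c=lambda im,x,y:cv2.resize(im[y-16:y+16,x-20:x+20],(400,300),interpolation=cv2.INTER_NEAREST)
cv2.imwrite('pics/p4.png',np.hstack([c(S['frame'],245,312),c(T['frame'],336,286)]))
E
```

```text
time_s: 44.8
ee_pos: [0.4575, -0.2113, 0.136]
tcp_rot: [179.9, 0.0, 94.7]
contact_force: [6.2, -1.6, 0.2]
finger_gap: 0.0152
gripper_force: 59.3
[ 6.201257   -1.57777732  0.20125832] 0.015200401128948335
bar x -0.05996829286285344 y -0.002835763732249698
-58 [[242.2 312. ]] [[333.4 287.7]] mark [[244.1 318.2]] [[334.5 287.4]]
-60 [[241.3 312.6]] [[333.5 288.6]] mark [[243.3 318.8]] [[334.6 288.3]]
-62 [[240.5 313.2]] [[333.6 289.4]] mark [[242.5 319.4]] [[334.7 289.1]]
[[  0   0   0   0   0   0  26 104 158 110  69  25  14  18  25  35  36  36]
 [  0   0   0   0   0   0  11  93 173 155 110  71  24   9  18  28  34  37]
 [  0   0   0   0   0   0   9  45 107 175 157 110  71  23  13  20  28  35]
 [  0   0   0   0   0   0   3  38  71 106 175 168 163 108  21  12  18  28]
 [  0   0   0   0   0   0   0  35  73  71 105 183 193 146  49  22  11  19]
 [  0   0   0   0   0   0   0  31  71  70  71  91 127  91  71  50  20  12]
 [  0   0   0   0   0   0   0  28  69  72  72  80  91  76  74  70  50  22]
 [  0   0   0   0   0   0   0  22  63  71  72  76  85  77  75  75  70  49]
 [  0   0   0   0   0   0 
[... 324 characters left out ...]
 71  74  77  75  75  76]
 [  0   0   0   0   0   0   0   0  35  80  72  73  72  77  77  73  74  74]
 [  0   0   0   0   0   0   0   0  34  84  72  71  76  79  78  75  75  76]
 [  0   0   0   0   0   0   0  46 106 100  72  72  74  80  76  76  75  74]
 [  0   0   0   0   0   0   2  71 156 136  72  73  74  81  74  75  77  75]
 [  0   0   0   0   0   0   1  44  92 114  72  71  74  79  77  75  75  78]
 [  0   0   0   0   0   0  18  58  44  63  71  72  72  75  75  76  77  83]
 [  0   0   0   0   0   0  28  22  15  49  72  72  72  71  77  76  76  82]
 [  0   0   0   0   0   0  14  31   2  31  72  74  72  72  76  76  76  84]
 [  0   0   0   0   0   0  18  37   5  30  68  74  72  74  78  77  77  84]]
```

View pics/p4.png

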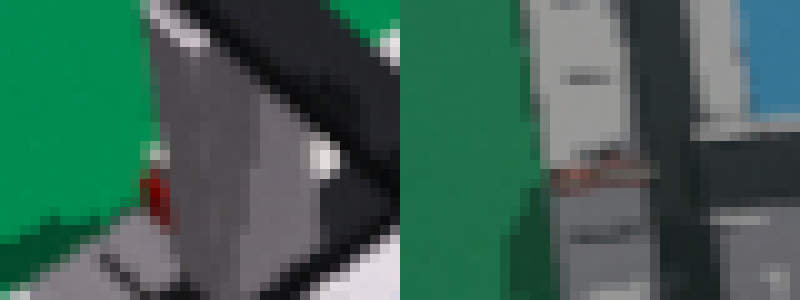

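In the top crop the white pointer lies right over the red mark, with red showing evenly on both sides. Hold for about 1.9 s and check.

```bash
python3 -m inch '{"dp":[[0,0,0],[0,0,0],[0,0,0],[0,0,0],[0,0,0],[0,0,0],[0,0,0],[0,0,0]],"rotation":[[0,0,0],[0,0,0],[0,0,0],[0,0,0],[0,0,0],[0,0,0],[0,0,0],[0,0,0]]}'
python3 -m inch '{"dp":[[0,0,0],[0,0,0],[0,0,0],[0,0,0],[0,0,0],[0,0,0],[0,0,0]],"rotation":[[0,0,0],[0,0,0],[0,0,0],[0,0,0],[0,0,0],[0,0,0],[0,0,0]]}'
python3 - <<'E'
from h import *
S=snapshot("side");f=S["frame"].astype(int);print(f[309:316,236:244].min(2))
go(.6414,-.1961,.136)
E
```

```text
time_s: 45.9
ee_pos: [0.4575, -0.2113, 0.136]
tcp_rot: [179.9, 0.0, 94.7]
contact_force: [5.0, -1.2, 0.7]
finger_gap: 0.0151
gripper_force: 59.3
time_s: 46.78
ee_pos: [0.4575, -0.2113, 0.136]
tcp_rot: [179.9, 0.0, 94.7]
contact_force: [5.9, -2.3, -0.1]
finger_gap: 0.0154
gripper_force: 59.3
[[  0   0   0   0  34  79  71  74]
 [  0   0   0   0  34  83  72  71]
 [  0   0   0  44 107 100  71  72]
 [  0   0   0  72 155 135  73  73]
 [  0   0   3  45  93 112  72  72]
 [  0   0  17  58  44  63  71  72]
 [  0   0  29  22  15  50  71  73]]
t 46.83 at [ 0.4575 -0.2113  0.136 ] [1.7991e+02 2.0000e-02 9.4680e+01] dp [2.00e-03 3.69e+00 6.00e-03] rot [ 0.018  0.004 -0.009] F [ 5.5 -1.4 -0.3] gap 0.0149
```

Held steady for the full hold. Guide it home and release.

```bash
python3 -m inch '{"dp":[[0,0.1,0],[0,0.25,0],[0,0.25,0],[0,0.25,0],[0,0.25,0],[0,0.25,0],[0,0.25,0],[0,0.25,0]],"rotation":[[0,0,0],[0,0,0],[0,0,0],[0,0,0],[0,0,0],[0,0,0],[0,0,0],[0,0,0]]}'
python3 -m inch '{"dp":[[0,0.25,0],[0,0.25,0],[0,0.25,0],[0,0.25,0],[0,0.25,0],[0,0.25,0],[0,0.2,0],[0,0.1,0]],"rotation":[[0,0,0],[0,0,0],[0,0,0],[0,0,0],[0,0,0],[0,0,0],[0,0,0],[0,0,0]]}'
python3 -m inch '{"dp":[[0,0.03,0],[0,0,0],[0,0,0]],"rotation":[[0,0,0],[0,0,0],[0,0,0]]}'
```

```text
time_s: 47.82
ee_pos: [0.5507, -0.2035, 0.136]
tcp_rot: [180.0, 0.0, 94.7]
contact_force: [2.2, -1.8, 6.9]
finger_gap: 0.0154
gripper_force: 60.3
time_s: 48.82
ee_pos: [0.6402, -0.1961, 0.136]
tcp_rot: [180.0, -0.0, 94.7]
contact_force: [0.7, 0.3, 8.1]
finger_gap: 0.0153
gripper_force: 60.5
time_s: 49.2
ee_pos: [0.6413, -0.1961, 0.1361]
tcp_rot: [180.0, -0.0, 94.7]
contact_force: [2.0, -0.8, 7.2]
finger_gap: 0.0148
gripper_force: 60.4
```

```bash
python3 -m inch '{"dp":[[0,0,0],[0,0,0],[0,0,0],[0,0,0],[0,0,0],[0,0,0],[0,0,0]],"rotation":[[0,0,0],[0,0,0],[0,0,0],[0,0,0],[0,0,0],[0,0,0],[0,0,0]]}' 1
python3 -m inch '{"dp":[[0,0,-0.2],[0,0,-0.6],[0,0,-0.8],[0,0,-0.8],[0,0,-0.3],[0.7,-0.2,0],[0.8,-0.2,0],[0.8,-0.2,0]],"rotation":[[0,0,0],[0,0,0],[0,0,0],[0,0,0],[0,0,0],[0,0,0],[0,0,0],[0,0,0]]}'
python3 -m inch '{"dp":[[0.8,-0.2,0],[0.8,0,0],[0.8,0,0],[0.4,0,0],[0,0,0],[0,0,0]],"rotation":[[0,0,0],[0,0,0],[0,0,0],[0,0,0],[0,0,0],[0,0,0]]}'
python3 - <<'E'
from h import *
S,T=look()
for s in(S,T):print([(b[0].round(1).tolist(),b[1].tolist()) for b in blobs(s,*OR)], [(b[0].round(1).tolist(),b[1].tolist()) for b in blobs(s,*YE)])
c=lambda im:cv2.resize(im,(400,300))
cv2.imwrite('pics/end.png',np.hstack([c(S['frame']),c(T['frame'])]))
E
```

```text
time_s: 50.08
ee_pos: [0.6408, -0.1961, 0.1358]
tcp_rot: [180.0, -0.0, 94.7]
contact_force: [-0.0, -0.9, 0.1]
finger_gap: 0.0855
gripper_force: 0.0
time_s: 51.08
ee_pos: [0.6008, -0.0828, 0.2704]
tcp_rot: [-180.0, -0.0, 94.7]
contact_force: [0.5, 0.9, -0.0]
finger_gap: 0.0854
gripper_force: 0.0
time_s: 51.82
ee_pos: [0.5804, 0.0526, 0.2708]
tcp_rot: [-180.0, 0.0, 94.5]
contact_force: [0.0, -1.2, -0.2]
finger_gap: 0.0852
gripper_force: 0.0
[([217.9, 130.8], [212, 127, 12, 9, 89]), ([182.4, 200.7], [176, 196, 14, 10, 112]), ([308.9, 315.2], [300, 308, 18, 16, 222]), ([342.5, 367.8], [333, 359, 20, 19, 277])] [([389.7, 273.2], [375, 258, 27, 36, 342])]
[([150.0, 196.5], [145, 191, 11, 12, 112]), ([389.0, 258.1], [384, 253, 11, 12, 108]), ([437.7, 265.4], [432, 260, 12, 12, 117])] [([411.0, 194.1], [400, 190, 23, 9, 153])]
```

View pics/end.png

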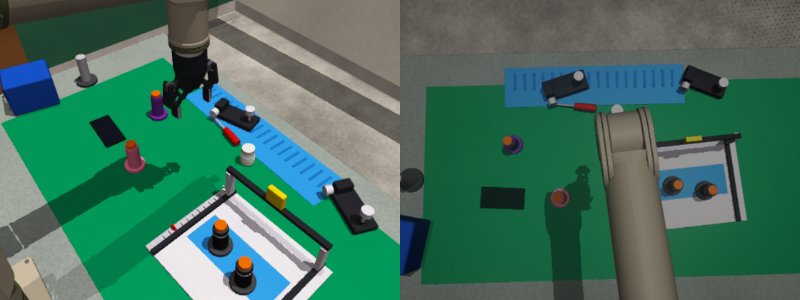

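Both props are still collapsed and the bar is home, but B was knocked about 29 mm toward -x (top px 437.7,253 → 265), so its foot is partly off the strip. I'll put it back, then repeat the bar pull.

```bash
python3 - <<'E'
from h import *
S,T=look()
t=np.radians(4.73);R=np.array([[np.cos(t),np.sin(t)],[-np.sin(t),np.cos(t)]])
for cs,ct in(((309,315),(389,258)),((342.5,368),(438,265))):
    r=obb(S,T,cs,ct); print(r[0],"gauge mm",(R@(r[0][:2]-[.517,-.2035])*1000).round(1),r[1])
p=r[0]; go(p[0],p[1],.2)
E
```

```text
[ 0.50653744 -0.15122554  0.10548965] gauge mm [-6.1 53. ] 1.9371071558964559
[ 0.48815894 -0.25797736  0.10584598] gauge mm [-33.2 -51.9] 1.6476192978803965
t 52.02 at [0.5803 0.0534 0.2708] [-1.800e+02  1.000e-02  9.457e+01] dp [-6.06  -2.333  1.418] rot [-0.     0.003 -0.033] F [-0.8  0.2  0.1] gap 0.0856
```

```bash
python3 -m inch '{"dp":[[-0.3,-0.12,0],[-0.6,-0.23,0],[-0.6,-0.23,0],[-0.6,-0.23,0],[-0.6,-0.23,0],[-0.6,-0.23,0],[-0.6,-0.23,0],[-0.6,-0.23,0]],"rotation":[[0,0,0],[0,0,0],[0,0,0],[0,0,0],[0,0,0],[0,0,0],[0,0,0],[0,0,0]]}' 1 60
python3 -m inch '{"dp":[[-0.6,-0.23,0.1],[-0.6,-0.23,0.3],[-0.3,-0.12,0.5],[0,0,0.3],[0,0,0.2],[0,0,0],[0,0,0]],"rotation":[[0,0,0],[0,0,0],[0,0,0],[0,0,0],[0,0,0],[0,0,0],[0,0,0]]}'
python3 -c "
from h import *
S=snapshot('side')
print([(b[0].round(1).tolist(),b[1].tolist()) for b in blobs(S,*OR)])
go(.4885,-.2585,.044)"
```

```text
time_s: 53.02
ee_pos: [0.5111, -0.1789, 0.2709]
tcp_rot: [180.0, -0.0, 94.6]
contact_force: [-0.2, -0.2, -0.3]
finger_gap: 0.0853
gripper_force: 0.0
time_s: 53.9
ee_pos: [0.4901, -0.2533, 0.2014]
tcp_rot: [179.9, 0.0, 94.7]
contact_force: [0.1, -0.0, 0.3]
finger_gap: 0.0856
gripper_force: 0.0
[([182.7, 201.4], [176, 196, 14, 12, 133]), ([302.7, 313.9], [300, 308, 6, 12, 46]), ([342.5, 367.9], [333, 359, 20, 19, 277])]
t 53.95 at [ 0.4901 -0.2534  0.2015] [1.7994e+02 1.0000e-02 9.4720e+01] dp [-0.099 -0.044  3.15 ] rot [ 0.013  0.003 -0.001] F [0.  0.2 0.8] gap 0.0855
```

```bash
python3 -m inch '{"dp":[[-0.1,-0.04,0.2],[0,0,0.5],[0,0,0.5],[0,0,0.5],[0,0,0.5],[0,0,0.5],[0,0,0.35],[0,0,0.1]],"rotation":[[0,0,0],[0,0,0],[0,0,0],[0,0,0],[0,0,0],[0,0,0],[0,0,0],[0,0,0]]}'
python3 -m inch '{"dp":[[0,0,0],[0,0,0],[0,0,0],[0,0,0],[0,0,0],[0,0,0],[0,0,0],[0,0,0]],"rotation":[[0,0,0],[0,0,0],[0,0,0],[0,0,0],[0,0,0],[0,0,0],[0,0,0],[0,0,0]]}' 0 60
python3 -m inch '{"dp":[[0,0,-0.1],[0,0,-0.2],[0,0,-0.1],[0,0,0],[0,0.1,0],[0,0.2,0],[0,0.2,0],[0,0,0]],"rotation":[[0,0,0],[0,0,0],[0,0,0],[0,0,0],[0,0,0],[0,0,0],[0,0,0],[0,0,0]]}' 0 90
python3 -c "
from h import *
go(.5166,-.257,.046)"
```

```text
time_s: 54.95
ee_pos: [0.4873, -0.2587, 0.0422]
tcp_rot: [-179.9, -0.0, 94.7]
contact_force: [0.7, -0.8, 0.1]
finger_gap: 0.0853
gripper_force: 0.0
time_s: 55.95
ee_pos: [0.4887, -0.259, 0.0442]
tcp_rot: [179.9, 0.0, 94.7]
contact_force: [0.3, 0.9, 5.7]
finger_gap: 0.0389
gripper_force: 59.9
time_s: 56.95
ee_pos: [0.5139, -0.2564, 0.0631]
tcp_rot: [-180.0, 0.0, 94.7]
contact_force: [0.1, 0.2, -5.6]
finger_gap: 0.0382
gripper_force: 91.0
t 56.95 at [ 0.5139 -0.2564  0.0631] [-1.800e+02  1.000e-02  9.474e+01] dp [-0.017  0.053  0.341] rot [-0.     0.002  0.003] F [ 0.1  0.2 -5.6] gap 0.0382
```

```bash
python3 -m inch '{"dp":[[0,0.04,0.1],[0,0,0.12],[0,0,0.08],[0,0,0.04],[0,0,0.02],[0,0,0],[0,0,0]],"rotation":[[0,0,0],[0,0,0],[0,0,0],[0,0,0],[0,0,0],[0,0,0],[0,0,0]]}'
```

```text
time_s: 57.82
ee_pos: [0.5149, -0.2566, 0.0454]
tcp_rot: [180.0, -0.0, 94.7]
contact_force: [-0.0, -0.3, -5.0]
finger_gap: 0.0383
gripper_force: 91.0
```

```bash
python3 -m inch '{"dp":[[0,0,0.02],[0,0,0.02],[0,0,0]],"rotation":[[0,0,0],[0,0,0],[0,0,0]]}'
```

```text
time_s: 58.2
ee_pos: [0.515, -0.2566, 0.0444]
tcp_rot: [180.0, -0.0, 94.7]
contact_force: [-5.2, 2.3, 9.2]
finger_gap: 0.0386
gripper_force: 92.4
```

Landed. Release, retreat clear and check both props.

```bash
python3 -m inch '{"dp":[[0,0,-0.01],[0,0,0],[0,0,0],[0,0,0],[0,0,0],[0,0,0],[0,0,0]],"rotation":[[0,0,0],[0,0,0],[0,0,0],[0,0,0],[0,0,0],[0,0,0],[0,0,0]]}' 1 60
python3 -m inch '{"dp":[[0,0,-0.1],[0,0,-0.4],[0,0,-0.8],[0,0,-0.8],[0,0,-0.8],[0,0,-0.4],[0,0,0],[0,0,0]],"rotation":[[0,0,0],[0,0,0],[0,0,0],[0,0,0],[0,0,0],[0,0,0],[0,0,0],[0,0,0]]}'
python3 -m inch '{"dp":[[0.2,0.4,0],[0.4,0.6,0],[0.4,0.6,0],[0.2,0.6,0],[0,0.2,0],[0,0,0],[0,0,0]],"rotation":[[0,0,0],[0,0,0],[0,0,0],[0,0,0],[0,0,0],[0,0,0],[0,0,0]]}'
python3 - <<'E'
from h import *
S,T=look()
for s in(S,T):print([(b[0].round(1).tolist(),b[1].tolist()) for b in blobs(s,*OR)], [(b[0].round(1).tolist(),b[1].tolist()) for b in blobs(s,*YE)])
cv2.imwrite('pics/re.png',S['frame'])
go(.6419,-.196,.136)
E
```

```text
time_s: 59.08
ee_pos: [0.5148, -0.2566, 0.0437]
tcp_rot: [-180.0, -0.0, 94.7]
contact_force: [-0.6, -1.0, -0.7]
finger_gap: 0.0858
gripper_force: 0.0
time_s: 60.08
ee_pos: [0.5145, -0.2564, 0.2085]
tcp_rot: [-180.0, -0.0, 94.7]
contact_force: [0.0, -0.5, 0.3]
finger_gap: 0.0854
gripper_force: 0.0
time_s: 60.95
ee_pos: [0.6287, -0.188, 0.2086]
tcp_rot: [-180.0, 0.0, 94.6]
contact_force: [-1.5, 0.7, 0.1]
finger_gap: 0.0854
gripper_force: 0.0
[([217.8, 131.2], [212, 127, 12, 10, 93]), ([182.6, 201.6], [176, 196, 14, 12, 137]), ([308.8, 315.3], [300, 307, 18, 18, 235]), ([354.2, 357.7], [345, 349, 19, 19, 275])] [([386.7, 275.8], [373, 258, 29, 37, 626])]
[([150.0, 196.6], [144, 191, 12, 12, 114]), ([389.4, 258.8], [384, 254, 12, 11, 110]), ([220.4, 276.6], [215, 271, 12, 12, 118])] [([408.4, 194.3], [401, 191, 16, 8, 96])]
t 61.05 at [ 0.6289 -0.1878  0.209 ] [ 1.7999e+02 -1.0000e-02  9.4600e+01] dp [-0.185  0.246  1.46 ] rot [ 0.002 -0.001 -0.027] F [-0.7  0.1  1.5] gap 0.0853
```

B is back (side 354,358). Grip the bar handle again.

```bash
python3 -m inch '{"dp":[[-0.19,0.25,0.1],[0,0,0.3],[0,0,0.3],[0,0,0.3],[0,0,0.3],[0,0,0.16],[0,0,0],[0,0,0]],"rotation":[[0,0,-0.03],[0,0,0],[0,0,0],[0,0,0],[0,0,0],[0,0,0],[0,0,0],[0,0,0]]}' 1
python3 -m inch '{"dp":[[0,0,0],[0,0,0],[0,0,0],[0,0,0],[0,0,0],[0,0,0],[0,0,0],[0,0,0]],"rotation":[[0,0,0],[0,0,0],[0,0,0],[0,0,0],[0,0,0],[0,0,0],[0,0,0],[0,0,0]]}' 0 60
python3 -c "
from h import *
go(.4575,-.2113,.136)"
```

```text
time_s: 62.05
ee_pos: [0.6431, -0.1956, 0.1363]
tcp_rot: [180.0, 0.0, 94.8]
contact_force: [-0.4, -0.4, -0.4]
finger_gap: 0.0855
gripper_force: 0.0
time_s: 63.05
ee_pos: [0.6414, -0.1956, 0.1361]
tcp_rot: [-179.9, -0.1, 94.8]
contact_force: [-9.0, 2.4, 6.7]
finger_gap: 0.0148
gripper_force: 59.4
t 63.05 at [ 0.6414 -0.1956  0.1361] [-1.7986e+02 -6.0000e-02  9.4780e+01] dp [-0.007 -3.692  0.01 ] rot [-0.028 -0.013  0.011] F [-9.   2.4  6.7] gap 0.0148
```

```bash
python3 -m inch '{"dp":[[0,-0.1,0],[0,-0.25,0],[0,-0.25,0],[0,-0.25,0],[0,-0.25,0],[0,-0.25,0],[0,-0.25,0],[0,-0.25,0]],"rotation":[[0,0,0],[0,0,0],[0,0,0],[0,0,0],[0,0,0],[0,0,0],[0,0,0],[0,0,0]]}'
python3 -m inch '{"dp":[[0,-0.25,0],[0,-0.25,0],[0,-0.25,0],[0,-0.25,0],[0,-0.25,0],[0,-0.25,0],[0,-0.15,0],[0,-0.1,0]],"rotation":[[0,0,0],[0,0,0],[0,0,0],[0,0,0],[0,0,0],[0,0,0],[0,0,0],[0,0,0]]}'
python3 -m inch '{"dp":[[0,0,0],[0,0,0]],"rotation":[[0,0,0],[0,0,0]]}'
python3 -c "
from h import *
go(.4573,-.2113,.136)"
```

```text
time_s: 64.05
ee_pos: [0.5502, -0.2031, 0.136]
tcp_rot: [179.9, -0.0, 94.8]
contact_force: [6.0, 0.1, 1.4]
finger_gap: 0.0152
gripper_force: 59.6
time_s: 65.05
ee_pos: [0.4633, -0.2104, 0.136]
tcp_rot: [179.9, -0.0, 94.8]
contact_force: [8.1, 1.6, -0.3]
finger_gap: 0.015
gripper_force: 59.3
time_s: 65.3
ee_pos: [0.4634, -0.2103, 0.136]
tcp_rot: [179.9, -0.0, 94.8]
contact_force: [5.5, 0.9, 0.3]
finger_gap: 0.0149
gripper_force: 59.5
t 65.3 at [ 0.4634 -0.2103  0.136 ] [ 1.7992e+02 -2.0000e-02  9.4840e+01] dp [-0.009 -0.123 -0.   ] rot [ 0.016 -0.004  0.023] F [5.5 0.9 0.3] gap 0.0149
```

```bash
python3 -m inch '{"dp":[[0,-0.08,0],[0,-0.04,0],[0,0,0],[0,0,0]],"rotation":[[0,0,0],[0,0,0],[0,0,0],[0,0,0]]}'
python3 -c "
from h import *
S,T=look();f=S['frame'].astype(int);print(f[309:316,236:244].min(2));print([b[0].round(1).tolist() for s in (S,T) for b in blobs(s,*OR)])
go(.4573,-.2113,.136)"
python3 -m inch '{"dp":[[0,0,0],[0,0,0],[0,0,0],[0,0,0],[0,0,0],[0,0,0],[0,0,0],[0,0,0]],"rotation":[[0,0,0],[0,0,0],[0,0,0],[0,0,0],[0,0,0],[0,0,0],[0,0,0],[0,0,0]]}'
python3 -m inch '{"dp":[[0,0,0],[0,0,0],[0,0,0],[0,0,0],[0,0,0],[0,0,0]],"rotation":[[0,0,0],[0,0,0],[0,0,0],[0,0,0],[0,0,0],[0,0,0]]}'
python3 -c "
from h import *
S=snapshot('side');f=S['frame'].astype(int);print(f[309:316,236:244].min(2));go(.6414,-.196,.136)"
```

```text
time_s: 65.8
ee_pos: [0.4575, -0.2108, 0.136]
tcp_rot: [179.9, -0.0, 94.8]
contact_force: [6.0, 0.7, 1.1]
finger_gap: 0.015
gripper_force: 59.5
[[  0   0   0   0  35  78  72  71]
 [  0   0   0   0  37  84  72  72]
 [  0   0   0  47 108 105  71  72]
 [  0   0   0  71 154 136  72  71]
 [  0   0   1  42  93 112  72  72]
 [  0   0  17  58  42  55  71  72]
 [  0   0  27  22  10  41  72  71]]
[[182.3, 202.4], [354.2, 357.1], [150.0, 196.6], [439.2, 253.5], [389.1, 258.1], [220.4, 276.6]]
t 65.9 at [ 0.4575 -0.2108  0.136 ] [ 1.7992e+02 -2.0000e-02  9.4850e+01] dp [-0.01  -0.006 -0.001] rot [ 0.016 -0.004  0.025] F [5.8 1.2 0.3] gap 0.015
time_s: 66.9
ee_pos: [0.4575, -0.2108, 0.136]
tcp_rot: [179.9, -0.0, 94.9]
contact_force: [6.4, 1.2, 1.1]
finger_gap: 0.0152
gripper_force: 59.5
time_s: 67.65
ee_pos: [0.4575, -0.2108, 0.136]
tcp_rot: [179.9, -0.0, 94.9]
contact_force: [6.2, 0.6, 1.4]
finger_gap: 0.0149
gripper_force: 59.5
[[  0   0   0   0  27  70  71  72]
 [  0   0   0   0  24  64  72  72]
 [  0   0   0  46 108 103  72  73]
 [  0   0   0  72 155 135  73  73]
 [  0   0   2  41  94 112  72  73]
 [  0   0  19  59  43  51  72  72]
 [  0   0  28  21   4  35  71  72]]
t 67.7 at [ 0.4575 -0.2108  0.136 ] [ 1.7992e+02 -2.0000e-02  9.4850e+01] dp [-0.016  3.69   0.004] rot [ 0.016 -0.004  0.024] F [5.3 0.8 1.2] gap 0.0152
```

Same pointer position as before, held for about 2 s with both props in place on the strip. Return home.

```bash
python3 -m inch '{"dp":[[0,0.1,0],[0,0.25,0],[0,0.25,0],[0,0.25,0],[0,0.25,0],[0,0.25,0],[0,0.25,0],[0,0.25,0]],"rotation":[[0,0,0],[0,0,0],[0,0,0],[0,0,0],[0,0,0],[0,0,0],[0,0,0],[0,0,0]]}'
python3 -m inch '{"dp":[[0,0.25,0],[0,0.25,0],[0,0.25,0],[0,0.25,0],[0,0.25,0],[0,0.25,0],[0,0.2,0],[0,0.12,0]],"rotation":[[0,0,0],[0,0,0],[0,0,0],[0,0,0],[0,0,0],[0,0,0],[0,0,0],[0,0,0]]}'
python3 -m inch '{"dp":[[0,0.02,0],[0,0,0],[0,0,0]],"rotation":[[0,0,0],[0,0,0],[0,0,0]]}'
python3 -m inch '{"dp":[[0,0,0],[0,0,0],[0,0,0],[0,0,0],[0,0,0],[0,0,0],[0,0,0]],"rotation":[[0,0,0],[0,0,0],[0,0,0],[0,0,0],[0,0,0],[0,0,0],[0,0,0]]}' 1
python3 -m inch '{"dp":[[0,0,-0.2],[0,0,-0.6],[0,0,-0.8],[0,0,-0.8],[0,0,-0.3],[0.7,-0.2,0],[0.8,-0.2,0],[0.8,-0.2,0]],"rotation":[[0,0,0],[0,0,0],[0,0,0],[0,0,0],[0,0,0],[0,0,0],[0,0,0],[0,0,0]]}'
python3 -m inch '{"dp":[[0.8,-0.2,0],[0.8,0,0],[0.8,0,0],[0.4,0,0],[0,0,0],[0,0,0]],"rotation":[[0,0,0],[0,0,0],[0,0,0],[0,0,0],[0,0,0],[0,0,0]]}'
python3 - <<'E'
from h import *
S,T=look()
t=np.radians(4.73);R=np.array([[np.cos(t),np.sin(t)],[-np.sin(t),np.cos(t)]])
for cs,ct in(((309,315),(389,258)),((354,358),(438,253))):
    r=obb(S,T,cs,ct); print(r[0],"gauge mm",(R@(r[0][:2]-[.517,-.2035])*1000).round(1),r[1])
for s in(S,T):print([(b[0].round(1).tolist()) for b in blobs(s,*OR)], [(b[0].round(1).tolist(),b[1].tolist()) for b in blobs(s,*YE)])
E
```

```text
time_s: 68.7
ee_pos: [0.5508, -0.2031, 0.136]
tcp_rot: [180.0, -0.0, 94.8]
contact_force: [3.1, 1.8, 8.1]
finger_gap: 0.0151
gripper_force: 60.5
time_s: 69.7
ee_pos: [0.6413, -0.1956, 0.136]
tcp_rot: [180.0, 0.0, 94.8]
contact_force: [1.2, 1.7, 7.3]
finger_gap: 0.0152
gripper_force: 60.7
time_s: 70.08
ee_pos: [0.6413, -0.1956, 0.136]
tcp_rot: [-179.9, -0.0, 94.8]
contact_force: [-1.5, 2.8, 9.7]
finger_gap: 0.015
gripper_force: 60.9
time_s: 70.95
ee_pos: [0.6413, -0.1955, 0.1358]
tcp_rot: [180.0, -0.0, 94.8]
contact_force: [-0.3, 0.6, -0.0]
finger_gap: 0.0855
gripper_force: 0.0
time_s: 71.95
ee_pos: [0.601, -0.0824, 0.2704]
tcp_rot: [-180.0, -0.0, 94.8]
contact_force: [0.0, 0.8, 0.7]
finger_gap: 0.0856
gripper_force: 0.0
time_s: 72.7
ee_pos: [0.5802, 0.053, 0.2708]
tcp_rot: [-180.0, 0.0, 94.7]
contact_force: [0.1, -0.6, 1.1]
finger_gap: 0.0855
gripper_force: 0.0
[ 0.50618121 -0.15192118  0.10674632] gauge mm [-6.5 52.3] 1.5049154789225554
[ 0.514725   -0.25528258  0.10515376] gauge mm [ -6.5 -51.4] 1.6667806128403413
[[217.9, 130.8], [182.4, 200.7], [308.8, 315.2], [354.3, 357.2]] [([389.7, 273.1], [375, 258, 27, 36, 334])]
[[150.0, 196.5], [435.9, 253.5], [389.0, 258.1]] [([411.0, 194.1], [400, 190, 23, 9, 152])]
```

Both props are on the strip, collapsed, and the bar is home.

```bash
python3 -c "
from rig import *
print(hand_in())"
```

```text
the job is handed in; nothing more can be done
None
```

I've handed the job in: both props are collapsed and upright on the blue strip, and the bar is back home after about 2 s at the red mark; one prop got knocked off the strip partway, so I put it back and repeated the bar pull.

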